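Load and clamp a filter cassette press

TASK

Set up the filter press: with the carrier still out on the free part of its rail, lay every loose filter cassette flat in the carrier's tray, one on top of another, and put the metal cover plate on top, bar upwards. Then slide the carrier under the screw until it drops into the press station detent, and turn the T-handle clockwise until its rising resistance shows that the stack is firmly clamped (about 12 N on the pad, well under 25), and leave it clamped. Do not knock over the bottle, the jar or the dish that stand near.

Things in the scene. Friction and masses are not known exactly. Their poses are not given: they have to be found in the camera images.
- cassette1: Filter cassette, a white rigid plastic slab 58 x 130 x 16 mm (its x, y, z; 130 mm long along its own y), about 0.16 kg, lying flat on the bench. Origin at the centre of its underside. Either end may face either way. From one to three cassettes are present; an absent one has no pose.
- cassette2: Filter cassette, a white rigid plastic slab 58 x 130 x 16 mm (its x, y, z; 130 mm long along its own y), about 0.16 kg, lying flat on the bench. Origin at the centre of its underside. Either end may face either way. From one to three cassettes are present; an absent one has no pose.
- cassette3: Filter cassette, a white rigid plastic slab 58 x 130 x 16 mm (its x, y, z; 130 mm long along its own y), about 0.16 kg, lying flat on the bench. Origin at the centre of its underside. Either end may face either way. From one to three cassettes are present; an absent one has no pose.
- cover: Cover plate, bare aluminium, 58 x 130 x 12 mm (x, y, z), about 0.28 kg, with a grip bar standing up in the middle of its top: 24 mm wide (x), 44 mm long (y), 22 mm high, so the bar's top is 34 mm above the origin, which is the centre of the plate's underside.
- tray (a point): Centre of the carrier's tray floor, 36 mm above the bench. y: along the rail, towards the press; x: across. Cassettes lie lengthwise along y with 4 mm play all round, between end walls (40 mm wide) and corner guides (6 mm thick, 51 to 73 mm from the centre along y), all 60 mm high. The long sides are open over the middle 100 mm: room for fingers that grip across x.
- carrier_grip (a point): Point in the carrier's push post, 15 mm below its top, 135 mm behind the tray's centre (the side away from the press). The post is 30 mm wide (x), 20 mm thick (y), rises 60 mm above the tray floor and moves with the carrier; axes as the tray's. Gripped across x it leaves most room beside the press.
- carrier (a joint): Carrier position on its rail (m), along tray y: 0 fully out, 0.200 in the press station detent (a sprung ball drops between two bumps; 3 to 6 N to push it in, otherwise about 1 N), hard stop at 0.212. Starts below 0.06; the press parts are clear of the tray up to about 0.06.
- screw (a joint): Turn of the T-handle (rad), growing clockwise seen from above, 0 to 9.5. Each radian lowers handle and pad by 8 mm. Starts near the top, where the fullest stack passes under the pad. Turns with 0.15 N m of steady friction, which holds it where left (up to about 18 N of clamping); once the pad bears on the stack the torque rises by 0.008 N m per newton of clamping.
- handle (a point): Centre of the T-handle's black cross bar, on the vertical screw axis: 100 mm long along this point's y, 14 mm wide (x), 18 mm high. With the screw at 0 it is 288 mm above the bench; the press arm below it ends at 195 mm. It turns and descends with the screw; the job takes several grasps.
- pad_face (a point): Centre of the underside of the round black rubber pad (44 mm across) on the lower end of the screw; 134 mm above the bench with the screw at 0. The pad is sprung: once it bears on the cover's bar it stays there while the screw goes on down, pressing 1 N harder for each mm (0.125 rad) of further screw travel.
- pad: The sprung rubber pad itself, origin at the centre of its underside (as pad_face).
- dish: small white dish, 72 mm wide, 25 mm high; bystander
- wash: white bottle, 60 mm wide, 160 mm high; bystander
- jar: glass jar, 64 mm wide, 85 mm high; bystander
Things that resemble listed ones, but are neither listed nor needed, are in the scene too. Several things look just like the cover: the one meant starts farthest from the robot's base.

How it is judged:
On the way, in this order (a step that is already met when the one before it is completed fails the run):
1. all cassettes present are stacked flat in the tray with the cover on top, the carrier still short of the press station (x of cassette1 in the frame of tray between -0.01 and 0.01 m and y of cassette1 in the frame of tray between -0.012 and 0.012 m and angle between the y axis of each of cassette1, cassette2, cassette3, cover and the y axis of tray, either way round below 0.15 rad and angle between each of cassette1, cassette2, cassette3, cover's own z axis and vertical below 0.08 rad and z of cassette1 in the frame of tray between -0.004 and 0.054 m and x of cassette2 in the frame of tray between -0.01 and 0.01 m and y of cassette2 in the frame of tray between -0.012 and 0.012 m and z of cassette2 in the frame of tray between -0.004 and 0.054 m and x of cassette3 in the frame of tray between -0.01 and 0.01 m and y of cassette3 in the frame of tray between -0.012 and 0.012 m and z of cassette3 in the frame of tray between -0.004 and 0.054 m and x of cover in the frame of tray between -0.01 and 0.01 m and y of cover in the frame of tray between -0.012 and 0.012 m and z of cover in the frame of tray between -0.004 and 0.054 m and z of cover in the frame of cassette1 above 0.01 m and z of cover in the frame of cassette2 above 0.01 m and z of cover in the frame of cassette3 above 0.01 m and value of joint carrier below 0.15 m), for 0.2 s.
2. the loaded carrier sits in the press station detent (x of cassette1 in the frame of tray between -0.01 and 0.01 m and y of cassette1 in the frame of tray between -0.012 and 0.012 m and angle between the y axis of each of cassette1, cassette2, cassette3, cover and the y axis of tray, either way round below 0.15 rad and angle between each of cassette1, cassette2, cassette3, cover's own z axis and vertical below 0.08 rad and z of cassette1 in the frame of tray between -0.004 and 0.054 m and x of cassette2 in the frame of tray between -0.01 and 0.01 m and y of cassette2 in the frame of tray between -0.012 and 0.012 m and z of cassette2 in the frame of tray between -0.004 and 0.054 m and x of cassette3 in the frame of tray between -0.01 and 0.01 m and y of cassette3 in the frame of tray between -0.012 and 0.012 m and z of cassette3 in the frame of tray between -0.004 and 0.054 m and x of cover in the frame of tray between -0.01 and 0.01 m and y of cover in the frame of tray between -0.012 and 0.012 m and z of cover in the frame of tray between -0.004 and 0.054 m and z of cover in the frame of cassette1 above 0.01 m and z of cover in the frame of cassette2 above 0.01 m and z of cover in the frame of cassette3 above 0.01 m and value of joint carrier between 0.195 and 0.2055 m), for 0.2 s.
3. the pad clamps the stack with more than 8 N (contact force between pad and cover above 8 N and value of joint carrier between 0.195 and 0.2055 m), for 0.2 s.
At the end, for the whole second after the job is handed in: Every cassette present and the cover lie flat in the tray (within 10 mm across, 12 mm along, 0.15 rad), the cover on top; the carrier is in the press station detent (0.195 to 0.2055 m); the pad presses the cover with 8 to 25 N and the screw is at rest (all of step 3 and x of cassette1 in the frame of tray between -0.01 and 0.01 m and y of cassette1 in the frame of tray between -0.012 and 0.012 m and angle between the y axis of each of cassette1, cassette2, cassette3, cover and the y axis of tray, either way round below 0.15 rad and angle between each of cassette1, cassette2, cassette3, cover's own z axis and vertical below 0.08 rad and z of cassette1 in the frame of tray between -0.004 and 0.054 m and x of cassette2 in the frame of tray between -0.01 and 0.01 m and y of cassette2 in the frame of tray between -0.012 and 0.012 m and z of cassette2 in the frame of tray between -0.004 and 0.054 m and x of cassette3 in the frame of tray between -0.01 and 0.01 m and y of cassette3 in the frame of tray between -0.012 and 0.012 m and z of cassette3 in the frame of tray between -0.004 and 0.054 m and x of cover in the frame of tray between -0.01 and 0.01 m and y of cover in the frame of tray between -0.012 and 0.012 m and z of cover in the frame of tray between -0.004 and 0.054 m and z of cover in the frame of cassette1 above 0.01 m and z of cover in the frame of cassette2 above 0.01 m and z of cover in the frame of cassette3 above 0.01 m and contact force between pad and cover below 25 N and velocity of joint screw between -0.05 and 0.05 rad/s); the robot touches nothing.
It fails at once if the stack is crushed: more than 35 N from the pad (contact force between pad and cover above 35 N).
It fails at once if a bystander is knocked over (angle between any of dish, wash, jar's own z axis and vertical above 0.7 rad).
Of cassette1, cassette2, cassette3 only 1 to 3 are there at a start; the rules pass over those that are not, and their reading is None.
At some moment in a run one of cassette1, cassette2, cassette3, cover may be knocked a few centimetres aside while the robot is not near it.
Once in a run the grip may slacken for a moment while it holds something.
It also fails if it takes over 208 s, if anything falls off the work surface, if the arm or the gripper's body presses on something with over 40 N, if the wrist force passes 120 N, or if a joint passes its speed limit or range.

ROBOT

A 6-joint arm with a two-finger parallel gripper is mounted at the origin on the work surface. World frame = base frame: x ahead of the robot, y to its left, z up, the work surface at z = 0. Lengths are in m, angles in rad, forces in N, time in s.
With the tool pointing down it reaches from about 0.35 to 0.85 m from the base axis. Payload 8.1 kg.
Tool frame: the origin (TCP) lies on the centre line of the jaws, within the pads' length; the fingertips stand 11 mm ahead of it and the grasp point (between the pads) lies 8 mm behind it (tip_reach is the z of the fingertips in the tool frame, in m); z points along the fingers, y is the direction in which the jaws open and shut (so a half turn about z gives the same grasp; the last joint's range is limited). The gripper opens to 93 mm and grips with 3 to 60 N. Pads are 15 mm wide; open, the fingers measure 128 mm over their backs; the gripper's body (75 mm by 188 mm) begins 65 mm behind the grasp point.
Start: joints at [-0.085, 0.13, 1.488, -0, 1.523, -0.085], TCP at [0.6, 0, 0.23] pointing down, gripper open.
Joint ranges: [-2.96, 2.96], [-0.89, 2.26], [0.02, 2.5], [-1.34, 4.48], [0, 2.73], [-2.66, 2.66]. Speed limits (rad/s): [2.39, 2.39, 2.79, 3.14, 3.14, 3.14].

INTERFACE

Orientations are given as a rotation vector (axis times angle).
In Python, from plant import read_state, read_camera, camera_params, close_job, silhouettes, tip_of, tip_reach gives the robot as it stands.
- The arm moves only by the shell command python3 -m creep 'ROWS' [FORCE]. ROWS is JSON, a list of rows, each a list of 5 numbers: the shift along the tool's x, y, z in m, then the turn about the tool's z in rad, then the closure in counts, from 0 (fully open) to 255 (shut). In form: [[dx, dy, dz, twist, gripper], ...]. A call has 1 to 12 rows; each row shifts and turns the commanded pose from where the row before left it, along the tool's axes as they then stand; what a row does not reach is not made up. A row lasts 1/12 s, in which the tool goes at most 41.7 mm and 7.16 degrees, less where a joint would pass 70% of its speed; a pose out of reach is approached as far as the arm can. A call is refused whole if a number of a shift passes 0.0417 or a number of a turn 0.125, either way. A call with a gripper value outside its range is refused whole. The fingers move at their own pace and stop on an object; FORCE is the grip in N (left out, the last holds). Time passes only in rows, so rows that do not move let the fingers close. It gives the time, the measured TCP pose, the force and the opening at its end, in the units of the state.
- read_state(): the state, without advancing time (a new reading comes with each control period).
- read_camera(name): name is "scene" or "side" or "wrist"; returns the picture (420x560x3 uint8, red, green, blue); there is no depth.
- camera_params(name): a dict with "fov_y" (degrees; the focal length in pixels is half the picture's height over the tangent of half this angle, whatever the lens; pixels are square), "cx", "cy" (the principal point, pixels), "k1" (the pictures are not rectified: a ray, as slopes to the right and down, at radius r is drawn at 1 + k1 r^2 times it, then the intrinsics apply), "position" and "rotation" of the camera in the world. Camera axes: x right, y down, z forward; pixel columns grow to the right and rows downward; lengths in m; the calibration is good to about 2 mm. A picture is of the moment at which its call begins: read the wrist's pose just before it. camera_params takes no time and is no camera call; for the wrist camera it gives the pose at the moment of the call.
- close_job(): hands the job in, once; it reports no verdict.
Trained networks look in the newest picture that a camera, given by its name, has taken for a name from the list of things; names that differ only in an ending like _2 or _b are one class to them, and where a whole thing is asked for, a point or a joint stands for the part that bears it (a point fixed in the world has none). Each returns a list of dicts, best first, with "confidence" (0 to 1); they miss things now and then, are a little off and sometimes report something else, mostly with a low value. They report only what shows in the picture. A call takes as long as a camera call. They do not tell look-alikes from the thing itself.
- silhouettes(camera, query): "region" (420x560 bool, what is visible of it) and "pixel" ([column, row] in pixels, amid what is visible of it).
- tip_of(camera, query): "pixel" ([column, row] in pixels: a listed point, or the origin of a listed thing).
The state is a dict: "t": time; "q": joint angles; "dq": joint speeds; "joint_torque": joint torques, N m; "tool_pos": TCP position; "orientation": TCP orientation; "force": force on the tool from outside, world axes, zero at the start; "wrist_torque": the same for the moment, N m; "opening": finger opening in m.
Only numpy, scipy, OpenCV 4.12 (cv2) and the standard library are available. Lean on these libraries where they do the work, as an engineer would, in place of code of your own. Each camera call takes 0.05 s, during which the arm holds its last target.

## Working session

There is one attempt and no reset: what is moved stays moved. The work goes in short steps, Python scripts to look and compute and a shell command to move; the robot and the scene stay as the last step left them, time stands still between calls to the robot, and variables do not carry over. Pictures are saved under pics/ and viewed, and the job is handed in when it is done.

```bash
ls -la; mkdir -p pics; python3 - <<'E'
from plant import *
import cv2
s=read_state(); print(s)
for n in ["scene","side","wrist"]:
    im=read_camera(n); cv2.imwrite(f"pics/a_{n}.png",im[:,:,::-1]); p=camera_params(n); print(n,p)
E
```

```text
total 12
drwxr-xr-x  3 agent agent 4096 Dec  7 13:53 .
drwxr-xr-x 23 root  root  4096 Dec  7 13:53 ..
drwxr-xr-x  2 agent agent 4096 Dec  7 13:53 pics
{'t': 0.0, 'q': array([-8.54305499e-02,  1.31149132e-01,  1.48928415e+00, -2.21936895e-05,
        1.52300887e+00, -8.53799315e-02]), 'dq': array([ 0.00057537, -0.00076387,  0.0001426 , -0.00130802,  0.00148292,
        0.00103558]), 'joint_torque': array([-1.61290725e-03, -5.59853125e+01, -4.91755986e+01,  7.67333270e-02,
        3.59135563e-02, -2.97389461e-04]), 'tool_pos': array([5.99442623e-01, 4.35920680e-05, 2.28591957e-01]), 'orientation': array([-2.22050590e+00, -2.22039590e+00,  1.89733996e-03]), 'force': array([-0.30580773,  0.78309917,  0.27372748]), 'wrist_torque': array([ 0.0014833 ,  0.04776132, -0.00082428]), 'opening': 0.09313122698420867}
scene {'fov_y': 46.85945683078593, 'cx': 277.8912208581674, 'cy': 211.18189162039087, 'k1': -0.08374311563739764, 'position': array([1.05261235, 0.42335262, 1.29902806]), 'rotation': array([-1.20081956, -2.51074555,  0.74661346])}
side {'fov_y': 47.754929453062246, 'cx': 285.4253211701491, 'cy': 212.10040433659424, 'k1': -0.07021322157896909, 'position': array([0.40945798, 1.05351431, 0.77940344]), 'rotation': array([-0.07222586,  2.6652204 , -1.59626208])}
wrist {'fov_y': 59.226220619101326, 'cx': 278.8298064581715, 'cy': 211.3887800401085, 'k1': -0.0753713291522821, 'position': array([0.60039589, 0.07681118, 0.38435537]), 'rotation': array([ 2.86189078e+00,  7.32984781e-04, -1.14215535e-03])}
```

View pics/a_scene.png

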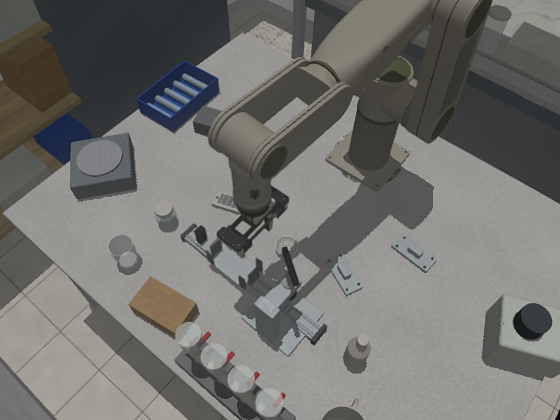

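View pics/a_side.png

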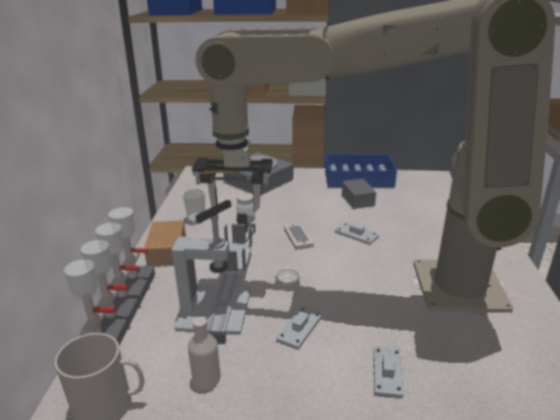

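View pics/a_wrist.png

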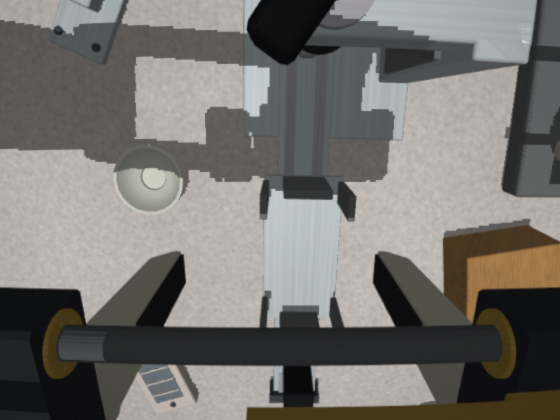

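The scene view shows the rail and press around (255,280), a cassette at (225,203), covers at (345,273) and (413,252), the dish at (287,247) and the bottle at (358,350). The side view shows covers at (300,325), (388,370) and (357,232), and a cassette at (298,235). Next I'll write the helpers and query the networks.

```bash
cat > h.py <<'E'
from plant import *
import numpy as np, cv2
from scipy.spatial.transform import Rotation as R
def K(p):
    f=210/np.tan(np.radians(p['fov_y'])/2)
    return np.array([[f,0,p['cx']],[0,f,p['cy']],[0,0,1]]),np.array([p['k1'],0,0,0,0.])
def ray(p,px):
    k,d=K(p); u=cv2.undistortPoints(np.array(px,float).reshape(-1,1,2),k,d).reshape(-1,2)
    return np.c_[u,np.ones(len(u))]@R.from_rotvec(p['rotation']).as_matrix().T
def plane(p,px,z):
    v=ray(p,px); o=p['position']; return o+v*((z-o[2])/v[:,2])[:,None]
def proj(p,X):
    Rm=R.from_rotvec(p['rotation']).as_matrix().T
    X=np.array(X,float).reshape(-1,3); k,d=K(p)
    return cv2.projectPoints(X,cv2.Rodrigues(Rm)[0],-Rm@p['position'],k,d)[0].reshape(-1,2)
def rect(p,region,z):
    c,_=cv2.findContours(region.astype(np.uint8),cv2.RETR_EXTERNAL,cv2.CHAIN_APPROX_NONE)
    c=max(c,key=cv2.contourArea); w=plane(p,c.reshape(-1,2),z)[:,:2]
    (cx,cy),(a,b),an=cv2.minAreaRect((w*1000).astype(np.float32))
    if a<b: a,b,an=b,a,an-90   # an = direction of long side
    return np.round([cx/1000,cy/1000,a/1000,b/1000,an%180],4)
def save(n,name,crop=None,scale=1):
    im=read_camera(n)
    if crop: x0,y0,x1,y1=crop; im=im[y0:y1,x0:x1]
    if scale!=1: im=cv2.resize(im,None,fx=scale,fy=scale,interpolation=cv2.INTER_CUBIC)
    cv2.imwrite(f'pics/{name}.png',im[:,:,::-1])
E
python3 - <<'E'
from h import *
for n in ["scene","side","wrist"]:
    p=camera_params(n); read_camera(n)
    for q,z in [("cassette1",.016),("cover",.012),("dish",.02),("wash",.1),("jar",.08)]:
        for s in silhouettes(n,q):
            print(n,q,round(s['confidence'],2),np.round(s['pixel']),s['region'].sum(),rect(p,s['region'],z))
    for q,z in [("tray",.036),("carrier_grip",.081),("handle",.28),("pad_face",.13)]:
        for s in tip_of(n,q):
            print(n,q,round(s['confidence'],2),np.round(s['pixel'],1),plane(p,s['pixel'],z).round(4))
print(read_state()['t'])
E
```

```text
scene cassette1 0.77 [225. 206.] 388 [ 4.563000e-01 -2.464000e-01  9.880000e-02  6.670000e-02  1.077467e+02]
scene cassette1 0.59 [345. 270.] 846 [4.30200e-01 1.89200e-01 1.31800e-01 6.39000e-02 6.53743e+01]
scene cover 0.69 [347. 274.] 803 [4.28500e-01 1.88800e-01 1.29900e-01 6.17000e-02 6.49487e+01]
scene cover 0.57 [415. 254.] 711 [2.38000e-01 3.19000e-01 1.26500e-01 6.32000e-02 8.53118e+01]
scene dish 0.58 [288. 242.] 292 [4.626000e-01 3.800000e-03 6.370000e-02 6.250000e-02 1.287981e+02]
scene wash 0.88 [354. 354.] 692 [0.6305 0.3574 0.0969 0.0552 9.2548]
scene jar 0.58 [163. 216.] 597 [ 0.6395 -0.3224  0.1145  0.0647 61.2354]
scene tray 0.64 [237.8 264.8] [[ 0.6118 -0.0601  0.036 ]]
scene carrier_grip 0.65 [198.5 229.6] [[ 0.6135 -0.2088  0.081 ]]
scene handle 0.81 [289.7 266.8] [[0.6243 0.1313 0.28  ]]
scene handle 0.44 [235.  205.8] [[ 0.5756 -0.0826  0.28  ]]
scene pad_face 0.41 [286.1 293.1] [[0.6275 0.1281 0.13  ]]
side cassette1 0.87 [301. 236.] 495 [ 4.460000e-01 -2.158000e-01  1.511000e-01  6.440000e-02  1.094554e+02]
side cover 0.88 [297. 331.] 1043 [4.28100e-01 1.93900
[... 852 characters left out ...]
 0.47 [217.8 270.8] [[0.5755 0.3537 0.28  ]]
side pad_face 0.44 [218.9 270.9] [[0.6227 0.1437 0.13  ]]
wrist cassette1 0.74 [165. 389.] 2220 [ 4.611000e-01 -2.531000e-01  7.510000e-02  6.540000e-02  1.087215e+02]
wrist cover 0.78 [88. 25.] 3600 [4.16900e-01 1.58900e-01 6.61000e-02 6.29000e-02 6.38808e+01]
wrist dish 0.78 [146. 177.] 3780 [4.670000e-01 5.100000e-03 7.080000e-02 7.020000e-02 1.794334e+02]
wrist wash 0.32 [319.  50.] 246 [0.6294 0.1164 0.0253 0.0055 0.4317]
wrist wash 0.3 [304. 258.] 13652 [ 6.22100e-01 -4.39000e-02  1.39300e-01  7.92000e-02  8.88672e+01]
wrist tray 0.89 [301.7 254.5] [[ 0.6242 -0.0692  0.036 ]]
wrist pad_face 0.28 [299.3 388.4] [[ 0.6183 -0.1533  0.13  ]]
1.65
```

```bash
python3 - <<'E'
from h import *
save("side","b1",(150,150,430,400),2.8)
save("scene","b2",(170,150,450,370),2.8)
E
```

```text
(no output)
```

View pics/b1.png

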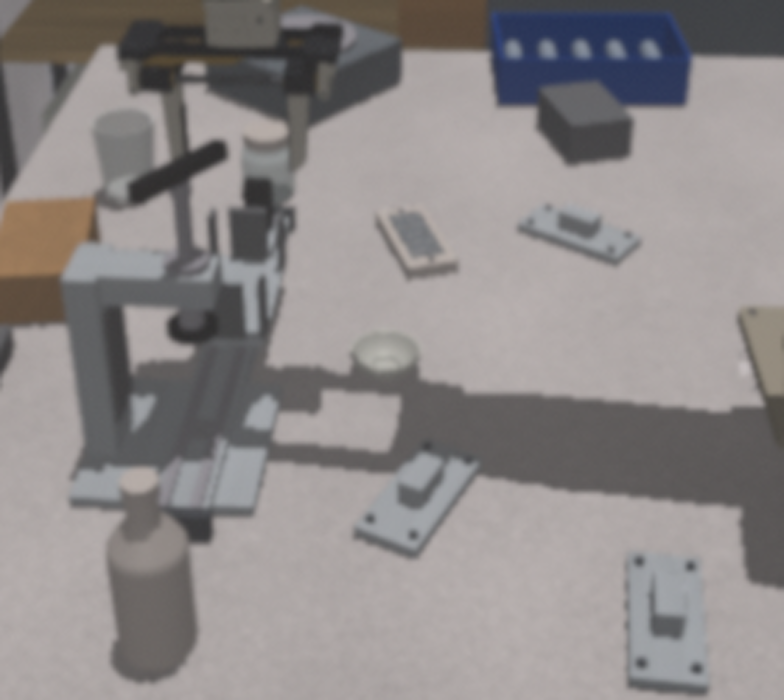

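View pics/b2.png

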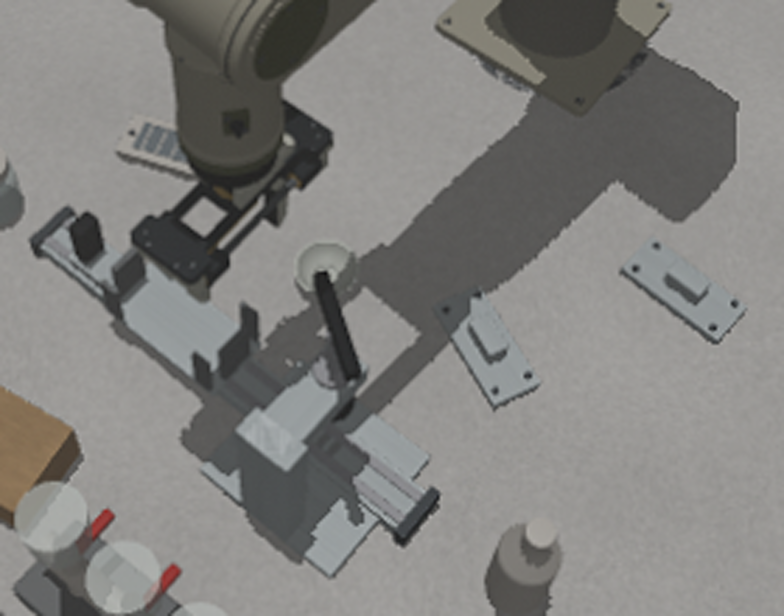

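Only one cassette shows, at about (0.45,-0.23). There are three covers:
- Side (300,325), r=0.47. This is the farthest from the base, so I choose it.
- Side (388,370), r=0.40.
- Side (357,232), r=0.36.

The crop confirms it lies bar up at about (0.429,0.19). I'll move above the cassette.

```bash
python3 -m creep '[[-0.0225,-0.015,0,0,0],[-0.0225,-0.015,0,0,0],[-0.0225,-0.015,0,0,0],[-0.0225,-0.015,0,0,0],[-0.0225,-0.015,0,0,0],[-0.0225,-0.015,0,0,0],[-0.0225,-0.015,0,0,0],[-0.0225,-0.015,0,0,0],[-0.0225,-0.015,0,0,0],[-0.0225,-0.015,0,0,0],[0,0,0,0,0],[0,0,0,0,0]]' && python3 -m creep '[[0,0,0,-0.08,0],[0,0,0,-0.08,0],[0,0,0,-0.08,0],[0,0,0,-0.08,0],[0,0,0,0,0],[0,0,0,0,0]]'
cat > look.py <<'E'
from h import *
import sys
n=sys.argv[1]; name=sys.argv[2]
s=read_state(); p=camera_params(n); save(n,name)
T=R.from_rotvec(s['orientation']).as_matrix()
print('t',s['t'],'tcp',s['tool_pos'].round(4),'toolx deg',round(np.degrees(np.arctan2(T[1,0],T[0,0])),2),'tilt',T[:,2].round(4),'F',s['force'].round(1),'open',round(s['opening'],4))
for a in sys.argv[3:]:
    q,z,kind=a.split(':')
    if kind=='t':
        for d in tip_of(n,q): print(q,round(d['confidence'],2),np.round(d['pixel'],1),plane(p,d['pixel'],float(z)).round(4)[0])
    else:
        for d in silhouettes(n,q): print(q,round(d['confidence'],2),np.round(d['pixel']),d['region'].sum(),rect(p,d['region'],float(z)))
E
python3 look.py wrist c1 cassette1:.016:s cassette1:0:t; python3 look.py side c2 cassette1:.016:s tray:.036:t carrier_grip:.081:t; python3 look.py scene c3 cassette1:.016:s tray:.036:t carrier_grip:.081:t
```

```text
t: 2.75
tool_pos: [0.4495, -0.2259, 0.2298]
orientation: [2.224, 2.218, 0.0]
force: [0.3, 0.3, 0.3]
opening: 0.093
t: 3.25
tool_pos: [0.4506, -0.2241, 0.2296]
orientation: [-1.841, -2.546, -0.001]
force: [0.9, 0.2, -0.8]
opening: 0.0929
t 3.25 tcp [ 0.4506 -0.2241  0.2296] toolx deg 108.26 tilt [ 1.e-04  3.e-04 -1.e+00] F [ 0.9  0.2 -0.8] open 0.0929
cassette1 0.95 [274. 180.] 7140 [ 4.465000e-01 -2.290000e-01  1.316000e-01  5.890000e-02  1.086729e+02]
cassette1 0.58 [272.7 184.8] [ 0.4467 -0.2304  0.    ]
t 3.4 tcp [ 0.4503 -0.2245  0.2296] toolx deg 108.26 tilt [ 0.e+00  1.e-04 -1.e+00] F [ 0.9  0.3 -0.1] open 0.0929
cassette1 0.69 [300. 233.] 484 [ 4.465000e-01 -2.162000e-01  1.488000e-01  6.240000e-02  1.074693e+02]
cassette1 0.45 [239. 246.] 1140 [ 6.24000e-01 -1.79300e-01  3.43800e-01  6.92000e-02  9.51082e+01]
tray 0.84 [235.5 255.7] [ 0.6197 -0.0643  0.036 ]
carrier_grip 0.69 [240.  219.5] [ 0.6231 -0.1951  0.081 ]
t 3.6 tcp [ 0.45   -0.2249  0.2296] toolx deg 108.3 tilt [ 0. -0. -1.] F [-0.2 -0.7  0.2] open 0.0931
cassette1 0.78 [233. 206.] 650 [ 4.496000e-01 -2.269000e-01  1.313000e-01  6.520000e-02  1.077291e+02]
cassette1 0.48 [356. 354.] 694 [0.5998 0.3518 0.1014 0.0601 8.0981]
tray 0.72 [235.4 265.4] [ 0.6177 -0.0642  0.036 ]
carrier_grip 0.92 [199.6 231. ] [ 0.6149 -0.2029  0.081 ]
```

View pics/c1.png

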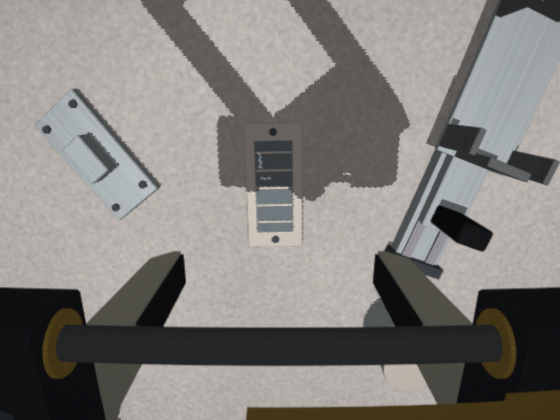

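View pics/c3.png

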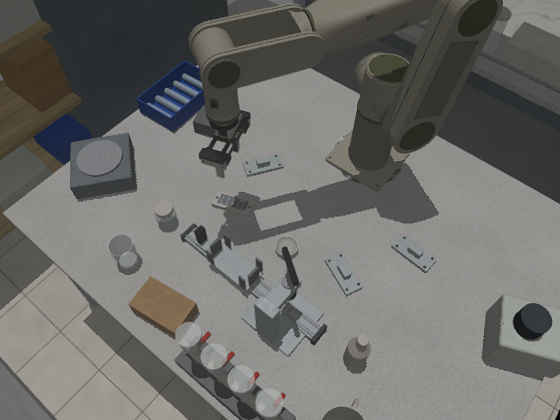

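The wrist view puts the cassette at (274,180), long side 0.1316 × 0.0589, which matches the stated size. No other cassettes are visible from any view. I'll descend and grip it.

```bash
python3 -m creep '[[-0.003,-0.005,0,-0.006,0],[0,0,0.03,0,0],[0,0,0.03,0,0],[0,0,0.03,0,0],[0,0,0.03,0,0],[0,0,0.03,0,0],[0,0,0,0,0],[0,0,0,0,0]]' 30 && python3 look.py wrist d1 cassette1:.016:s
```

```text
t: 4.47
tool_pos: [0.4446, -0.2288, 0.0784]
orientation: [-1.829, -2.549, 0.0]
force: [-0.0, -0.3, 0.4]
opening: 0.0928
t 4.4667 tcp [ 0.4446 -0.2288  0.0784] toolx deg 108.67 tilt [-0.0037  0.0023 -1.    ] F [-0.  -0.3  0.4] open 0.0928
```

View pics/d1.png

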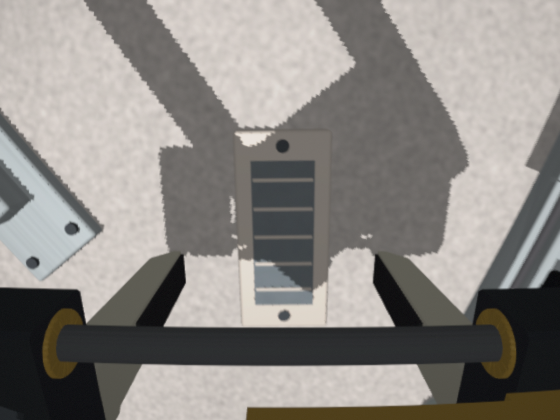

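```bash
python3 - <<'E'
from h import *
p=camera_params("wrist")
w=plane(p,[(236,131),(328,131),(327,324),(243,324)],.016);print(w.round(4),w.mean(0))
print([np.linalg.norm(w[i]-w[i-1]).round(4) for i in range(4)])
E
```

```text
[[ 0.4041 -0.1793  0.016 ]
 [ 0.4554 -0.1619  0.016 ]
 [ 0.5012 -0.2838  0.016 ]
 [ 0.4463 -0.3023  0.016 ]] [ 0.45177129 -0.23180374  0.016     ]
[np.float64(0.13), np.float64(0.0542), np.float64(0.1302), np.float64(0.0579)]
```

```bash
python3 -m creep '[[-0.003,0.003,0,0,0],[0,0,0.02,0,0],[0,0,0.02,0,0],[0,0,0.02,0,0],[0,0,0.004,0,0],[0,0,0,0,0],[0,0,0,0,0]]' 30 && python3 -m creep '[[0,0,0,0,60],[0,0,0,0,120],[0,0,0,0,180],[0,0,0,0,220],[0,0,0,0,220],[0,0,0,0,220],[0,0,0,0,220],[0,0,0,0,220]]' 30
```

```text
t: 5.15
tool_pos: [0.4511, -0.2319, 0.0173]
orientation: [1.83, 2.551, 0.0]
force: [0.6, -0.3, -0.1]
opening: 0.0928
t: 5.82
tool_pos: [0.4499, -0.2314, 0.0158]
orientation: [-1.831, -2.552, 0.0]
force: [-2.9, -0.7, 5.1]
opening: 0.0578
```

```bash
python3 -m creep '[[0,0,-0.01,0,220],[0,0,-0.02,0,220],[0,0,-0.03,0,220],[0,0,-0.03,0,220],[0,0,-0.03,0,220],[0,0,-0.03,0,220],[0,0,-0.03,0,220],[0,0,-0.02,0,220],[0,0,0,0,220]]' 40 && python3 -m creep '[[0,0,0,0.08,220],[0,0,0,0.08,220],[0,0,0,0.08,220],[0,0,0,0.08,220],[0,0.02,0,0,220],[0,0.02,0,0,220],[0,0.02,0,0,220],[0,0.02,0,0,220],[0,0.02,0,0,220],[0,0,0,0,220],[0,0,0,0,220]]'; python3 look.py wrist e1 tray:.036:t carrier_grip:.081:t handle:.28:t; python3 look.py side e2 cassette1:.2:s tray:.036:t carrier_grip:.081:t;  python3 look.py scene e3 cassette1:.2:s tray:.036:t carrier_grip:.081:t
```

```text
t: 6.57
tool_pos: [0.4523, -0.2326, 0.2218]
orientation: [1.826, 2.545, 0.001]
force: [-0.1, -1.0, -1.1]
opening: 0.0575
t: 7.48
tool_pos: [0.5497, -0.23, 0.2138]
orientation: [-2.212, -2.227, 0.001]
force: [-0.2, 0.5, -1.6]
opening: 0.0579
t 7.4833 tcp [ 0.5497 -0.23    0.2138] toolx deg 90.39 tilt [-0.0026  0.0014 -1.    ] F [-0.2  0.5 -1.6] open 0.0579
carrier_grip 0.7 [367. 167.] [ 0.6195 -0.199   0.081 ]
t 7.6833 tcp [ 0.5491 -0.2307  0.2153] toolx deg 90.32 tilt [-8.e-04  3.e-04 -1.e+00] F [-0.4  1.1 -2.1] open 0.0577
cassette1 0.72 [266. 176.] 429 [ 5.53200e-01 -2.44200e-01  1.61700e-01  6.15000e-02  9.24713e+01]
tray 0.63 [235.7 254.3] [ 0.6202 -0.0715  0.036 ]
tray 0.24 [246.2 217.7] [ 0.6184 -0.2885  0.036 ]
carrier_grip 0.97 [242.8 219.2] [ 0.6149 -0.1973  0.081 ]
t 7.8833 tcp [ 0.5497 -0.2308  0.2159] toolx deg 90.32 tilt [ 3.e-04 -2.e-04 -1.e+00] F [-0.1 -0.1 -1.6] open 0.0577
cassette1 0.91 [213. 194.] 530 [ 5.4450e-01 -2.1250e-01  9.4900e-02  6.2300e-02  8.8518e+01]
cassette1 0.21 [227. 260.] 1802 [ 6.66200e-01 -4.34000e-02  2.16700e-01  8.81000e-02  8.97917e+01]
tray 0.61 [235.2 265.8] [ 0.619  -0.0638  0.036 ]
```

View pics/e1.png

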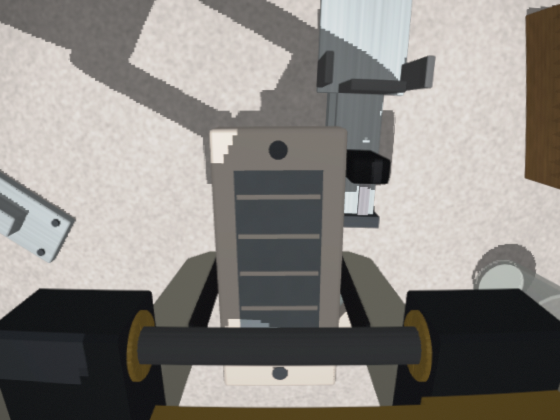

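```bash
python3 - <<'E'
from h import *
im=cv2.imread('pics/a_wrist.png')[20:400,230:410]
cv2.imwrite('pics/f1.png',cv2.resize(im,None,fx=1.58*2,fy=1.58,interpolation=cv2.INTER_CUBIC))
p=camera_params("wrist");s=read_state()
w=plane(p,[(210,128),(346,128),(337,385),(222,385)],s['tool_pos'][2]);print(w.round(4),w.mean(0)-s['tool_pos'])
E
```

```text
[[ 0.5217 -0.1629  0.2158]
 [ 0.578  -0.1626  0.2158]
 [ 0.5812 -0.2921  0.2158]
 [ 0.5216 -0.2924  0.2158]] [0.0007042  0.00326508 0.        ]
```

View pics/f1.png

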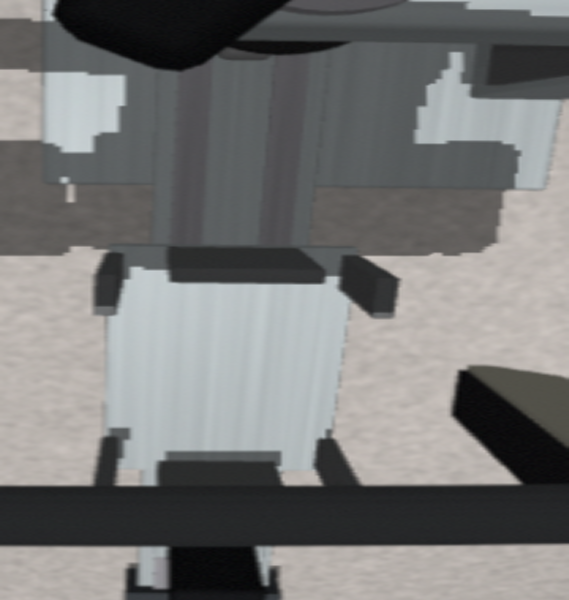

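```bash
python3 - <<'E'
from h import *
p=dict(fov_y=59.226220619101326,cx=278.8298064581715,cy=211.3887800401085,k1=-0.0753713291522821,position=np.array([0.60039589,0.07681118,0.38435537]),rotation=np.array([2.86189078,7.32984781e-04,-1.14215535e-03]))
f=lambda l:[(x/3.16+230,y/1.58+20) for x,y in l]
print("floor edges",plane(p,f([(108,320),(105,430),(349,320),(335,430)]),.036).round(4))
print("near wall base",plane(p,f([(160,452),(281,452)]),.036).round(4))
print("far wall top inner/outer?",plane(p,f([(171,282),(325,282)]),.096).round(4))
print("far wall outer base",plane(p,f([(170,248),(295,248)]),.036).round(4))
print("guides tops",plane(p,f([(95,313),(118,313),(373,316),(397,316)]),.096).round(4))
E
```

```text
floor edges [[ 0.5856 -0.0347  0.036 ]
 [ 0.5838 -0.1116  0.036 ]
 [ 0.6612 -0.0347  0.036 ]
 [ 0.6604 -0.1117  0.036 ]]
near wall base [[ 0.6021 -0.1281  0.036 ]
 [ 0.6429 -0.1282  0.036 ]]
far wall top inner/outer? [[0.6044 0.0048 0.096 ]
 [0.6437 0.0048 0.096 ]]
far wall outer base [[0.6049 0.011  0.036 ]
 [0.6427 0.0111 0.036 ]]
guides tops [[ 0.5849 -0.0117  0.096 ]
 [ 0.5908 -0.0117  0.096 ]
 [ 0.6569 -0.0133  0.096 ]
 [ 0.6632 -0.0133  0.096 ]]
```

The rail direction is about 89.4° and the tray centre is about (0.623,-0.0635). The inner width comes out at 66 mm, as expected. I'll move the cassette over the tray.

```bash
python3 -m creep '[[0.02,0.009,0,0.016,220],[0.02,0.009,0,0,220],[0.02,0.009,0,0,220],[0.02,0.009,0,0,220],[0.02,0.009,0,0,220],[0.02,0.009,0,0,220],[0.02,0.009,0,0,220],[0.02,0.009,0,0,220],[0.004,0.002,0,0,220],[0,0,0.02,0,220],[0,0,0.02,0,220],[0,0,0.02,0,220]]' && python3 -m creep '[[0,0,0,0,220],[0,0,0,0,220],[0,0,0,0,220],[0,0,0,0,220]]'; python3 look.py wrist g1 ; python3 look.py side g2; python3 look.py scene g3
```

```text
t: 9.08
tool_pos: [0.6257, -0.0675, 0.1554]
orientation: [2.231, 2.21, 0.001]
force: [-0.1, -0.4, -1.8]
opening: 0.057
t: 9.42
tool_pos: [0.6264, -0.0677, 0.1578]
orientation: [2.231, 2.208, 0.003]
force: [-0.0, -0.4, -2.1]
opening: 0.058
t 9.4167 tcp [ 0.6264 -0.0677  0.1578] toolx deg 89.41 tilt [ 2.9e-03 -6.0e-04 -1.0e+00] F [-0.  -0.4 -2.1] open 0.058
t 9.4667 tcp [ 0.6264 -0.0677  0.1578] toolx deg 89.41 tilt [ 3.e-03 -6.e-04 -1.e+00] F [ 0.1 -0.3 -1.9] open 0.0578
t 9.5167 tcp [ 0.6263 -0.0677  0.1576] toolx deg 89.42 tilt [ 2.8e-03 -6.0e-04 -1.0e+00] F [ 0.5  0.5 -1.8] open 0.0576
```

View pics/g1.png

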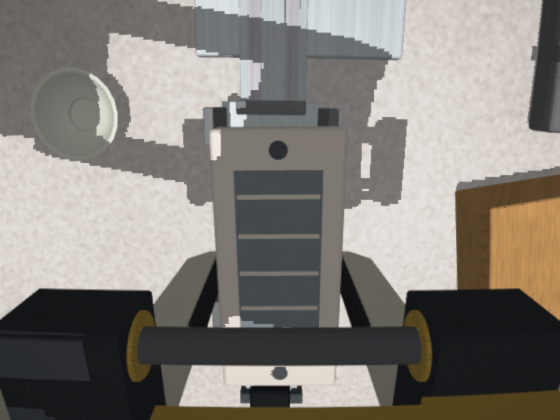

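```bash
python3 -c "
import cv2
cv2.imwrite('pics/g2c.png',cv2.resize(cv2.imread('pics/g2.png')[170:330,150:330],None,fx=3.6,fy=3.6))"
```

```text
(no output)
```

View pics/g2c.png

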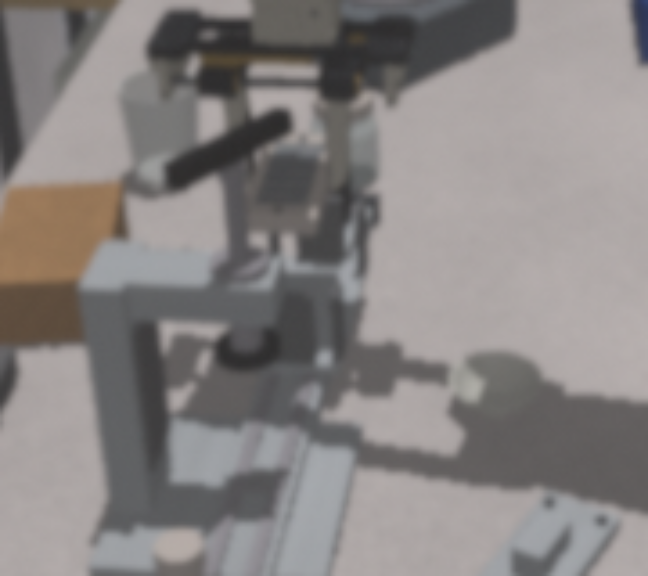

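```bash
python3 -c "
import cv2
cv2.imwrite('pics/g1c.png',cv2.resize(cv2.imread('pics/g1.png')[90:150,190:360],None,fx=4.5,fy=4.5,interpolation=cv2.INTER_CUBIC))"
```

```text
(no output)
```

View pics/g1c.png

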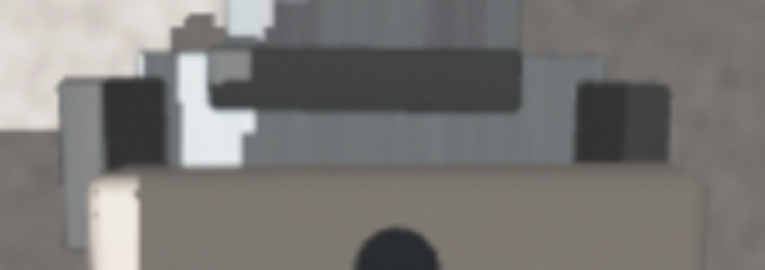

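```bash
python3 - <<'E'
from h import *
p=camera_params("wrist")
f=lambda l:[(x/4.5+190,y/4.5+90) for x,y in l]
print("guide inner tops",plane(p,f([(103,80),(627,83)]),.096).round(4))
print("wall at .096 rows 50,110; at .036",plane(p,f([(210,50),(520,50),(210,110),(520,110)]),.096).round(4),plane(p,f([(520,110),(520,50)]),.036).round(4))
z=read_state()['tool_pos'][2]
w=plane(p,[(209.5,128),(346,128),(337,385),(222,385)],z);print(w.round(4),w.mean(0))
E
```

```text
guide inner tops [[0.5903 0.0086 0.096 ]
 [0.6565 0.0076 0.096 ]]
wall at .096 rows 50,110; at .036 [[0.6039 0.0121 0.096 ]
 [0.6429 0.0117 0.096 ]
 [0.6037 0.0047 0.096 ]
 [0.643  0.0043 0.096 ]] [[0.6474 0.0029 0.036 ]
 [0.6473 0.0124 0.036 ]]
[[ 5.989e-01  7.000e-04  1.573e-01]
 [ 6.553e-01  2.000e-04  1.573e-01]
 [ 6.564e-01 -1.294e-01  1.573e-01]
 [ 5.968e-01 -1.286e-01  1.573e-01]] [ 0.62685443 -0.06429307  0.15725541]
```

The wrist close-up shows the guides' inner edges at columns 213 and 329, which puts the tray centre at (0.6227,-0.0645). The cassette is 4 mm too far in +x, so I'll correct that and lower.

```bash
python3 -m creep '[[0,-0.004,0,0,220],[0,0,0.015,0,220],[0,0,0.015,0,220],[0,0,0.01,0,220],[0,0,0,0,220],[0,0,0,0,220],[0,0,0,0,220],[0,0,0,0,220]]'; python3 look.py wrist g4; python3 -c "
import cv2
cv2.imwrite('pics/g4c.png',cv2.resize(cv2.imread('pics/g4.png')[80:410,180:380],None,fx=3,fy=1.8,interpolation=cv2.INTER_CUBIC))"
```

```text
t: 10.23
tool_pos: [0.6221, -0.0674, 0.1169]
orientation: [2.231, 2.209, 0.002]
force: [-0.3, 0.8, -1.5]
opening: 0.0575
t 10.2333 tcp [ 0.6221 -0.0674  0.1169] toolx deg 89.43 tilt [ 1.9e-03 -4.0e-04 -1.0e+00] F [-0.3  0.8 -1.5] open 0.0575
```

View pics/g4c.png

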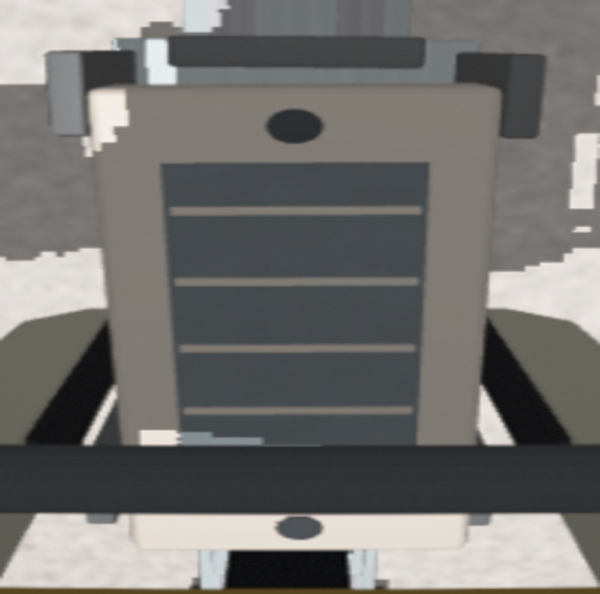

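It is centred between the guides (gaps at columns 85–90 and 500–510 of the crop). I'll keep lowering.

```bash
python3 -m creep '[[0,0,0.01,0,220],[0,0,0.01,0,220],[0,0,0.01,0,220],[0,0,0,0,220],[0,0,0,0,220]]'; python3 -m creep '[[0,0,0.01,0,220],[0,0,0.01,0,220],[0,0,0.008,0,220],[0,0,0.003,0,220],[0,0,0,0,220],[0,0,0,0,220]]'
```

```text
t: 10.7
tool_pos: [0.62, -0.067, 0.0837]
orientation: [-2.231, -2.208, 0.003]
force: [-0.4, 0.5, -1.6]
opening: 0.0573
t: 11.2
tool_pos: [0.6211, -0.0672, 0.0542]
orientation: [-2.232, -2.21, 0.001]
force: [0.2, 0.0, -2.1]
opening: 0.0574
```

```bash
python3 -m creep '[[0,0,0.002,0,220],[0,0,0.001,0,220],[0,0,0,0,220],[0,0,0,0,220]]'; python3 -m creep '[[0,0,0,0,190],[0,0,0,0,130],[0,0,0,0,60],[0,0,0,0,0],[0,0,0,0,0],[0,0,0,0,0],[0,0,-0.01,0,0],[0,0,-0.02,0,0],[0,0,-0.03,0,0],[0,0,-0.03,0,0],[0,0,-0.03,0,0],[0,0,-0.03,0,0]]'; python3 -m creep '[[0,0,-0.02,0,0],[0,0,0,0,0],[0,0,0,0,0]]'; python3 look.py wrist g5 cassette1:.052:s
```

```text
t: 11.53
tool_pos: [0.6215, -0.0673, 0.0519]
orientation: [2.232, 2.21, 0.0]
force: [0.3, 0.4, -0.9]
opening: 0.0576
t: 12.53
tool_pos: [0.6212, -0.0672, 0.204]
orientation: [2.232, 2.21, 0.001]
force: [1.0, 0.6, -0.7]
opening: 0.0929
t: 12.78
tool_pos: [0.6225, -0.0675, 0.2244]
orientation: [2.23, 2.208, 0.004]
force: [-0.7, 0.4, -0.4]
opening: 0.093
t 12.7833 tcp [ 0.6225 -0.0675  0.2244] toolx deg 89.43 tilt [ 4.3e-03 -8.0e-04 -1.0e+00] F [-0.7  0.4 -0.4] open 0.093
cassette1 0.98 [280. 183.] 9157 [ 6.21600e-01 -6.36000e-02  1.32000e-01  6.02000e-02  8.96762e+01]
```

View pics/g5.png

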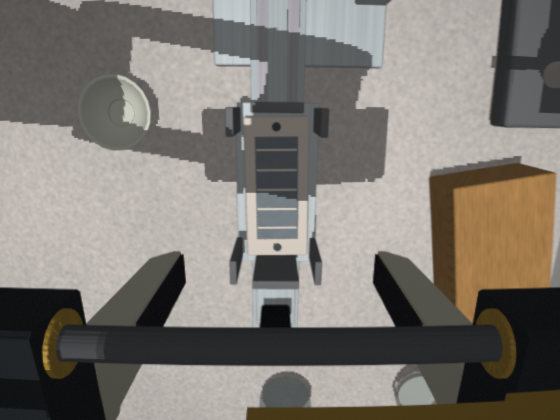

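The cassette lies in the tray, centred within about 2 mm, in the wrist view at (277,183). Next is the cover: I'll move in -x first, then +y, to stay clear of the T-handle.

```bash
python3 -m creep '[[0,-0.025,0,0,0],[0,-0.025,0,0,0],[0,-0.025,0,0,0],[0,-0.025,0,0,0],[0.005,-0.025,0,0,0],[0.025,-0.025,0,0,0],[0.025,-0.025,0,0,0],[0.025,-0.02,0,0,0],[0.025,0,0,0,0],[0.025,0,0,0,0],[0.025,0,0,0,0],[0.025,0,0,0,0]]'; python3 -m creep '[[0.025,0,0,0,0],[0.025,0,0,0,0],[0.025,0,0,0,0],[0,0,0,0.085,0],[0,0,0,0.085,0],[0,0,0,0.085,0],[0,0,0,0.085,0],[0,0,0,0.085,0],[0,0,0,0,0],[0,0,0,0,0],[0,0,0,0,0]]';python3 look.py wrist h1 cover:.012:s cover:0:t;python3 look.py side h2 cover:.012:s;python3 look.py scene h3 cover:.012:s cassette1:.016:s
```

```text
t: 13.88
tool_pos: [0.4268, 0.1157, 0.22]
orientation: [-2.232, -2.209, 0.003]
force: [-0.4, -0.3, 0.1]
opening: 0.0932
t: 14.8
tool_pos: [0.4284, 0.1895, 0.2207]
orientation: [-2.646, -1.693, 0.003]
force: [0.6, -0.4, -0.1]
opening: 0.0929
t 14.8 tcp [0.4284 0.1895 0.2207] toolx deg 65.24 tilt [-1.7e-03 -5.0e-04 -1.0e+00] F [ 0.6 -0.4 -0.1] open 0.0929
cover 0.96 [279. 180.] 7325 [4.28900e-01 1.90500e-01 1.31000e-01 5.89000e-02 6.41774e+01]
cover 0.83 [ 57. 145.] 7626 [2.39700e-01 3.19100e-01 1.30600e-01 6.54000e-02 8.47218e+01]
cover 0.82 [ 58.4 146.8] [0.2368 0.3203 0.    ]
cover 0.56 [276.2 183.3] [0.4259 0.1896 0.    ]
cover 0.48 [373.7 310.3] [0.4657 0.0063 0.    ]
t 14.95 tcp [0.4287 0.1896 0.2213] toolx deg 65.15 tilt [-5.e-04 -1.e-04 -1.e+00] F [-0.3  1.4 -0. ] open 0.0932
cover 0.91 [387. 374.] 1354 [2.3790e-01 3.2300e-01 1.3990e-01 5.8000e-02 8.4199e+01]
cover 0.91 [362. 237.] 441 [ 2.530000e-01 -2.504000e-01  1.280000e-01  8.170000e-02  1.404069e+02]
t 15.05 tcp [0.4288 0.1896 0.2216] toolx deg 65.12 tilt [-2.e-04 -1.e-04 -1.e+00] F [-0.2  0.4 -0.4] open 0.0929
cover 0.98 [414. 254.] 726 [2.36300e-01 3.20700e-01 1.26600e-01 6.40000e-02 8.52882e+01]
cover 0.68 [262. 166.] 591 [ 2.64100e-01 -2.55600e-01  1.32600e-01  6.87000e-02  1.45304e+02]
cover 0.58 [346. 270.] 801 [4.2910e-01 1.9000e-01 1.2930e-01 6.1200e-02 6.6199e+01]
cassette1 0.66 [234. 265.] 767 [ 6.10700e-01 -7.64000e-02  1.36500e-01  6.56000e-02  8.97644e+01]
```

View pics/h1.png

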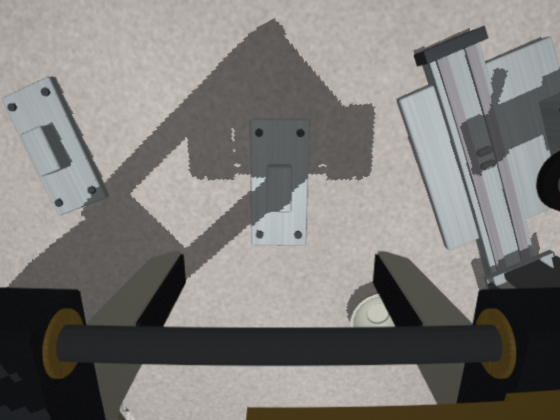

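View pics/h3.png

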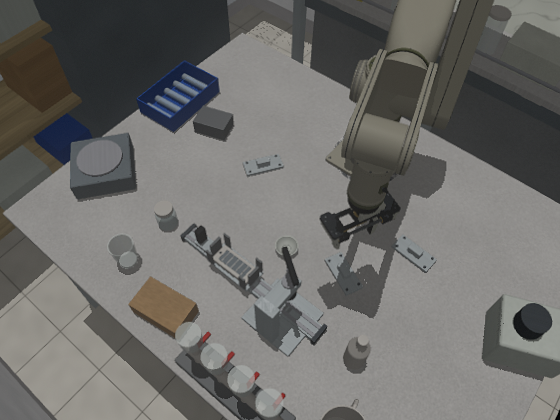

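The cover is at (0.429,0.190), angle about 64–65°, and sits centred under the jaws at (280,182). I'll descend to its bar.

```bash
python3 -m creep '[[0,0,0.03,0.014,0],[0,0,0.03,0,0],[0,0,0.03,0,0],[0,0,0.03,0,0],[0,0,0.03,0,0],[0,0,0,0,0],[0,0,0,0,0],[0,0,0,0,0]]'; python3 look.py wrist i1
```

```text
t: 15.87
tool_pos: [0.4299, 0.19, 0.0734]
orientation: [2.66, 1.671, 0.003]
force: [-0.1, 0.2, 0.6]
opening: 0.093
t 15.8667 tcp [0.4299 0.19   0.0734] toolx deg 64.28 tilt [ 1.6e-03  5.0e-04 -1.0e+00] F [-0.1  0.2  0.6] open 0.093
```

View pics/i1.png

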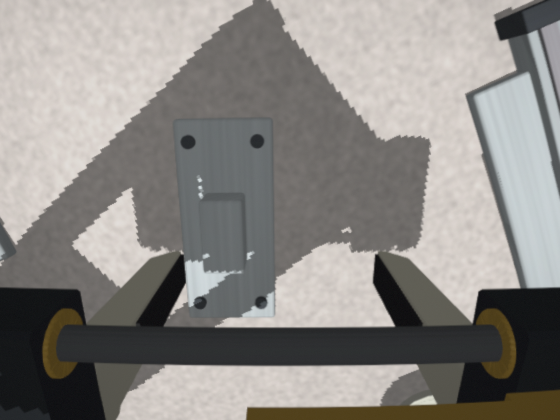

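The cover has been knocked aside; it is now centred near column 225. I'll measure it again.

```bash
python3 look.py wrist i2 cover:.012:s; python3 - <<'E'
from h import *
p=camera_params("wrist")
w=plane(p,[(175,120),(271,118),(274,317),(187,317)],.012);print(w.round(4),w.mean(0))
b=plane(p,[(199,196),(243,194),(245,270),(204,271)],.034);print(b.round(4),b.mean(0))
d=[b[0]-b[3],b[1]-b[2],w[0]-w[3],w[1]-w[2]];print([np.degrees(np.arctan2(v[1],v[0])).round(1) for v in d])
E
```

```text
t 15.9167 tcp [0.4305 0.1902 0.0741] toolx deg 64.28 tilt [ 0.0032  0.001  -1.    ] F [ 0.2 -0.6  0.3] open 0.0928
cover 0.88 [  4. 247.] 348 [2.67000e-01 2.60200e-01 2.53000e-02 1.07000e-02 5.14484e+01]
[[0.4076 0.2787 0.012 ]
 [0.458  0.2554 0.012 ]
 [0.403  0.1381 0.012 ]
 [0.35   0.1633 0.012 ]] [0.40465401 0.20888297 0.012     ]
[[0.405  0.2356 0.034 ]
 [0.4272 0.2262 0.034 ]
 [0.4076 0.1856 0.034 ]
 [0.3858 0.1953 0.034 ]] [0.40643473 0.21065937 0.034     ]
[np.float64(64.5), np.float64(64.2), np.float64(63.4), np.float64(64.9)]
```

```bash
python3 -m creep '[[0.007,-0.015,0,0,0],[0,-0.015,0,0,0],[0,0,0,0,0],[0,0,0,0,0],[0,0,0,0,0]]'; python3 look.py wrist i3 cover:.012:s
```

```text
t: 16.43
tool_pos: [0.406, 0.2092, 0.0728]
orientation: [2.659, 1.671, 0.004]
force: [-0.0, -0.3, 0.4]
opening: 0.0927
t 16.4333 tcp [0.406  0.2092 0.0728] toolx deg 64.3 tilt [ 2.3e-03  6.0e-04 -1.0e+00] F [-0.  -0.3  0.4] open 0.0927
cover 0.65 [273. 225.] 18210 [4.03600e-01 2.09300e-01 1.30000e-01 5.82000e-02 6.47918e+01]
cover 0.58 [ 15. 239.] 4008 [2.6240e-01 2.8050e-01 9.0300e-02 3.9500e-02 5.1831e+01]
```

View pics/i3.png

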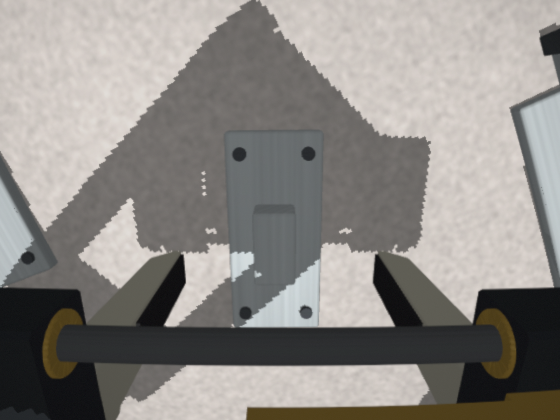

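```bash
python3 -m creep '[[0,-0.002,0.015,0,0],[0,0,0.015,0,0],[0,0,0.012,0,0],[0,0,0.004,0,0],[0,0,0,0,0],[0,0,0,0,0],[0,0,0,0,80],[0,0,0,0,160],[0,0,0,0,240],[0,0,0,0,240],[0,0,0,0,240],[0,0,0,0,240]]' 40; python3 -m creep '[[0,0,0,0,240],[0,0,0,0,240],[0,0,0,0,240],[0,0,0,0,240]]'
```

```text
t: 17.53
tool_pos: [0.4032, 0.21, 0.0258]
orientation: [2.66, 1.671, 0.001]
force: [-0.8, 0.2, -0.6]
opening: 0.0575
t: 17.87
tool_pos: [0.4031, 0.2099, 0.0256]
orientation: [2.66, 1.671, -0.0]
force: [0.3, 0.0, -1.2]
opening: 0.0308
```

```bash
python3 -m creep '[[0,0,0,0,240],[0,0,0,0,240],[0,0,0,0,240],[0,0,0,0,240]]'; python3 -m creep '[[0,0,-0.01,0,240],[0,0,-0.02,0,240],[0,0,-0.03,0,240],[0,0,-0.03,0,240],[0,0,-0.03,0,240],[0,0,-0.03,0,240],[0,0,-0.03,0,240],[0,0,-0.02,0,240],[0,0,0,0,240],[0,0,0,0,240]]'; python3 look.py wrist j1
```

```text
t: 18.2
tool_pos: [0.4031, 0.2099, 0.0256]
orientation: [2.66, 1.671, 0.0]
force: [0.8, -0.1, -1.0]
opening: 0.0234
t: 19.03
tool_pos: [0.4035, 0.2101, 0.2265]
orientation: [2.66, 1.671, 0.004]
force: [0.2, -1.3, -3.5]
opening: 0.0236
t 19.0333 tcp [0.4035 0.2101 0.2265] toolx deg 64.28 tilt [ 2.1e-03  8.0e-04 -1.0e+00] F [ 0.2 -1.3 -3.5] open 0.0236
```

View pics/j1.png

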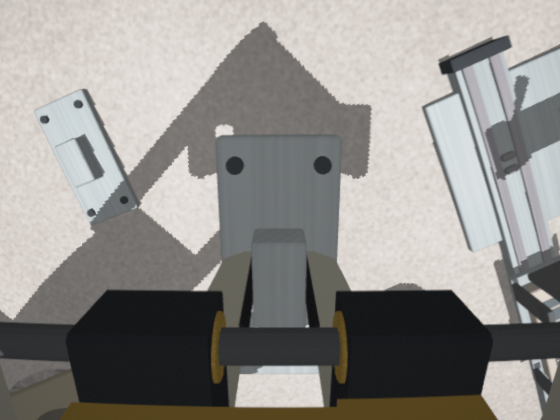

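The cover is held by its bar with the opening at 23.6 mm. I'll rotate back and go round the press to the tray.

```bash
python3 -m creep '[[0,0,0,-0.073,240],[0,0,0,-0.073,240],[0,0,0,-0.073,240],[0,0,0,-0.073,240],[0,0,0,-0.073,240],[0,0,0,-0.073,240],[-0.02,0,0,0,240],[-0.02,0,0,0,240],[-0.02,0,0,0,240],[-0.02,0,0,0,240],[-0.02,0,0,0,240],[-0.02,0,0,0,240]]'; python3 -m creep '[[-0.02,0,0,0,240],[-0.02,0,0,0,240],[-0.02,0,0,0,240],[-0.02,0,0,0,240],[-0.02,0,0,0,240],[-0.02,0.02,0,0,240],[-0.02,0.02,0,0,240],[-0.015,0.02,0,0,240],[0,0.02,0,0,240],[0,0,0,0,240]]'; python3 look.py wrist j2
```

```text
t: 20.08
tool_pos: [0.4001, 0.0889, 0.2227]
orientation: [-2.231, -2.207, 0.006]
force: [-0.8, 0.3, -3.2]
opening: 0.0234
t: 20.92
tool_pos: [0.4807, -0.0667, 0.2222]
orientation: [-2.233, -2.205, 0.003]
force: [0.2, 0.1, -3.4]
opening: 0.0239
t 20.9167 tcp [ 0.4807 -0.0667  0.2222] toolx deg 89.27 tilt [-0.0041  0.0013 -1.    ] F [ 0.2  0.1 -3.4] open 0.0239
```

View pics/j2.png

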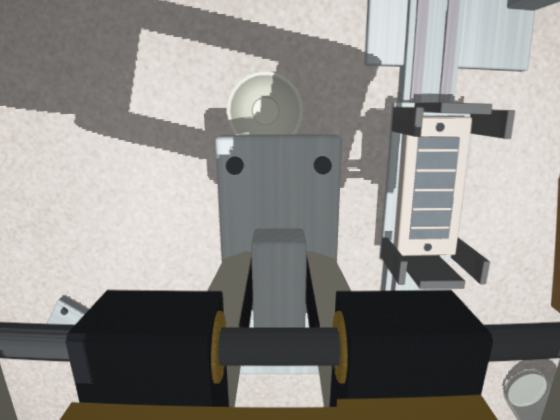

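```bash
python3 look.py wrist j3 cassette1:.052:s; python3 - <<'E'
from h import *
p=camera_params("wrist"); t=read_state()['tool_pos']
w=plane(p,[(217,137),(340,137),(320,373),(239,373)],t[2]-.0136);print((w-t).round(4),(w.mean(0)-t).round(4))
E
```

```text
t 20.9667 tcp [ 0.4793 -0.066   0.2223] toolx deg 89.33 tilt [-0.0055  0.0015 -1.    ] F [-0.8  0.6 -3.8] open 0.0238
cassette1 0.87 [437. 187.] 8715 [ 6.19500e-01 -6.34000e-02  1.28800e-01  6.31000e-02  8.94384e+01]
[[-0.0267  0.0635 -0.0136]
 [ 0.029   0.0629 -0.0136]
 [ 0.0228 -0.0652 -0.0136]
 [-0.0221 -0.0649 -0.0136]] [ 0.0008 -0.0009 -0.0136]
```

```bash
python3 -m creep '[[0,0.02,0,0,240],[0,0.02,0,0,240],[0,0.02,0,0,240],[0,0.02,0,0,240],[0,0.02,0,0,240],[0,0.02,0,0,240],[0.003,0.02,0,0,240],[0,0,0.02,0,240],[0,0,0.02,0,240],[0,0,0.02,0,240],[0,0,0.02,0,240],[0,0,0,0,240]]'; python3 -m creep '[[0,0,0,0,240],[0,0,0,0,240],[0,0,0,0,240]]'; python3 look.py wrist k1;python3 -c "
import cv2
cv2.imwrite('pics/k1c.png',cv2.resize(cv2.imread('pics/k1.png')[80:410,180:380],None,fx=3,fy=1.8,interpolation=cv2.INTER_CUBIC))"
```

```text
t: 22.07
tool_pos: [0.6158, -0.0633, 0.1397]
orientation: [-2.227, -2.205, 0.009]
force: [0.0, -1.0, -5.1]
opening: 0.0237
t: 22.32
tool_pos: [0.621, -0.0645, 0.1478]
orientation: [2.232, 2.208, 0.003]
force: [-0.0, 0.1, -4.2]
opening: 0.0239
t 22.3167 tcp [ 0.621  -0.0645  0.1478] toolx deg 89.38 tilt [ 2.9e-03 -5.0e-04 -1.0e+00] F [-0.   0.1 -4.2] open 0.0239
```

View pics/k1c.png

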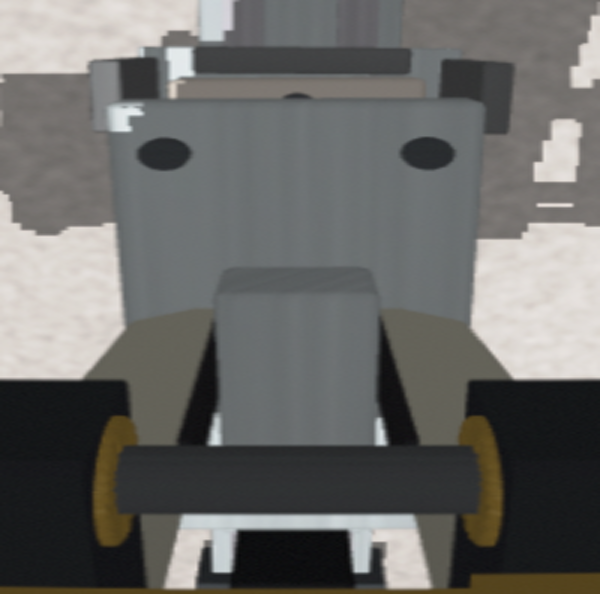

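```bash
python3 -m creep '[[0.001,0.0015,0,0,240],[0,0,0.01,0,240],[0,0,0.01,0,240],[0,0,0.01,0,240],[0,0,0,0,240],[0,0,0,0,240],[0,0,0,0,240],[0,0,0,0,240]]'; python3 look.py wrist k2;python3 -c "
import cv2
cv2.imwrite('pics/k2c.png',cv2.resize(cv2.imread('pics/k2.png')[80:410,180:380],None,fx=3,fy=1.8,interpolation=cv2.INTER_CUBIC))"
```

```text
t: 23.03
tool_pos: [0.6219, -0.0636, 0.116]
orientation: [2.233, 2.209, 0.001]
force: [0.4, 0.1, -2.1]
opening: 0.0236
t 23.0333 tcp [ 0.6219 -0.0636  0.116 ] toolx deg 89.37 tilt [ 7.e-04 -1.e-04 -1.e+00] F [ 0.4  0.1 -2.1] open 0.0236
```

View pics/k2c.png

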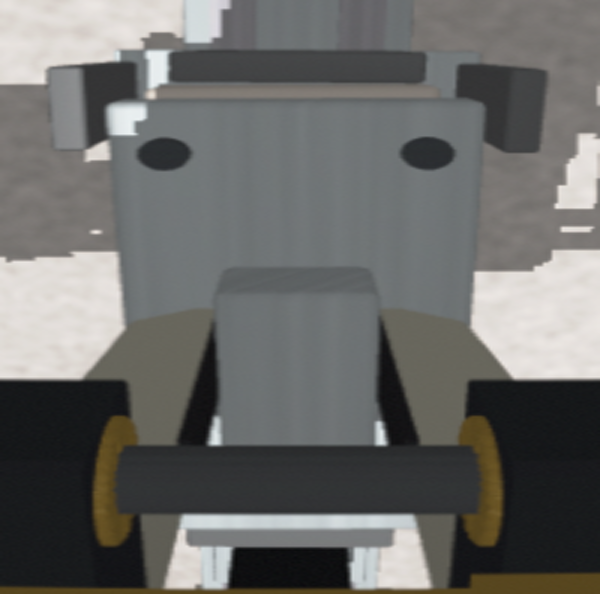

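```bash
python3 -m creep '[[0,0,0.01,0,240],[0,0,0.01,0,240],[0,0,0.01,0,240],[0,0,0.004,0,240],[0,0,0,0,240],[0,0,0,0,240],[0,0,0,0,240]]'; python3 -m creep '[[0,0,0.002,0,240],[0,0,0.001,0,240],[0,0,0,0,240],[0,0,0,0,240]]'
```

```text
t: 23.67
tool_pos: [0.6218, -0.0636, 0.0819]
orientation: [2.233, 2.209, 0.0]
force: [0.2, -0.3, -3.4]
opening: 0.0239
t: 24.0
tool_pos: [0.6216, -0.0635, 0.0787]
orientation: [2.233, 2.209, 0.0]
force: [-1.2, -0.0, -3.6]
opening: 0.0237
```

```bash
python3 -m creep '[[0,0,0.0015,0,240],[0,0,0,0,240],[0,0,0,0,240]]'; python3 -m creep '[[0,0,0,0,180],[0,0,0,0,100],[0,0,0,0,0],[0,0,0,0,0],[0,0,0,0,0],[0,0,0,0,0],[0,0,-0.01,0,0],[0,0,-0.02,0,0],[0,0,-0.03,0,0],[0,0,-0.03,0,0],[0,0,-0.03,0,0],[0,0,-0.02,0,0]]'; python3 -m creep '[[0,0,0,0,0],[0,0,0,0,0],[0,0,0,0,0]]'; python3 look.py wrist k3 cover:.064:s tray:.036:t carrier_grip:.081:t; python3 look.py side k4 carrier_grip:.081:t; python3 look.py scene k5 carrier_grip:.081:t
```

```text
t: 24.25
tool_pos: [0.622, -0.0636, 0.0777]
orientation: [2.233, 2.209, 0.001]
force: [0.3, -0.8, 0.4]
opening: 0.0236
t: 25.25
tool_pos: [0.6226, -0.0637, 0.2218]
orientation: [2.231, 2.207, 0.004]
force: [0.1, 0.2, -0.0]
opening: 0.092
t: 25.5
tool_pos: [0.6212, -0.0635, 0.2166]
orientation: [-2.233, -2.209, 0.001]
force: [-0.0, 0.6, -0.7]
opening: 0.0932
t 25.5 tcp [ 0.6212 -0.0635  0.2166] toolx deg 89.37 tilt [-7.e-04  1.e-04 -1.e+00] F [-0.   0.6 -0.7] open 0.0932
cover 0.7 [279. 193.] 9756 [ 6.22500e-01 -6.37000e-02  1.30200e-01  5.77000e-02  8.93907e+01]
t 25.7 tcp [ 0.6207 -0.0634  0.2154] toolx deg 89.37 tilt [-2.9e-03  5.0e-04 -1.0e+00] F [ 0.7  0.4 -0.3] open 0.0929
carrier_grip 0.65 [235.9 253.4] [ 0.6076 -0.0078  0.081 ]
t 25.8 tcp [ 0.621  -0.0634  0.2159] toolx deg 89.37 tilt [-2.e-03  4.e-04 -1.e+00] F [-0.1  0.5 -0.5] open 0.0927
carrier_grip 0.83 [198.2 231.8] [ 0.6195 -0.2042  0.081 ]
carrier_grip 0.42 [286.  294.4] [0.6129 0.1178 0.081 ]
```

View pics/k3.png

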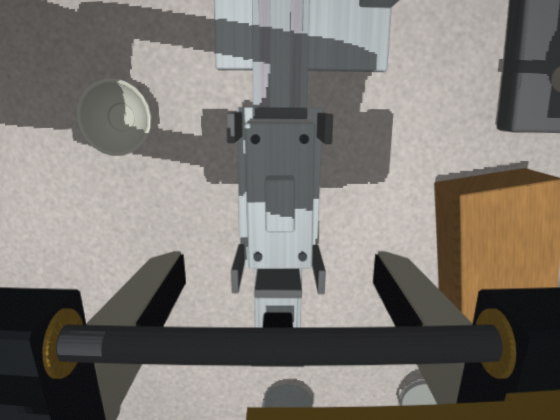

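The cover lies on the cassette at (0.6225,-0.0637), angle 89.4°. Next is the push post.

```bash
python3 -m creep '[[-0.02,0,0,0,0],[-0.02,0,0,0,0],[-0.02,0,0,0,0],[-0.02,0,0,0,0],[-0.02,0,0,0,0],[-0.02,0,0,0,0],[-0.016,0,0,0,0],[0,0,0,0,0],[0,0,0,0,0],[0,0,0,0,0],[0,0,0,0,0]]'; python3 look.py wrist l1 cover:.064:s carrier_grip:.081:t tray:.036:t
```

```text
t: 26.82
tool_pos: [0.6203, -0.1985, 0.2171]
orientation: [-2.232, -2.21, -0.0]
force: [0.6, 0.7, -0.4]
opening: 0.093
t 26.8167 tcp [ 0.6203 -0.1985  0.2171] toolx deg 89.42 tilt [-0.e+00  4.e-04 -1.e+00] F [ 0.6  0.7 -0.4] open 0.093
cover 0.82 [281.  56.] 8440 [ 6.22600e-01 -8.56000e-02  8.67000e-02  5.81000e-02  8.92482e+01]
cover 0.57 [ 10. 255.] 726 [ 3.65500e-01 -2.60200e-01  5.33000e-02  2.22000e-02  7.61041e+01]
carrier_grip 0.75 [277.2 203.9] [ 0.6197 -0.1991  0.081 ]
tray 0.65 [289.2 308.9] [ 0.6305 -0.3232  0.036 ]
```

View pics/l1.png

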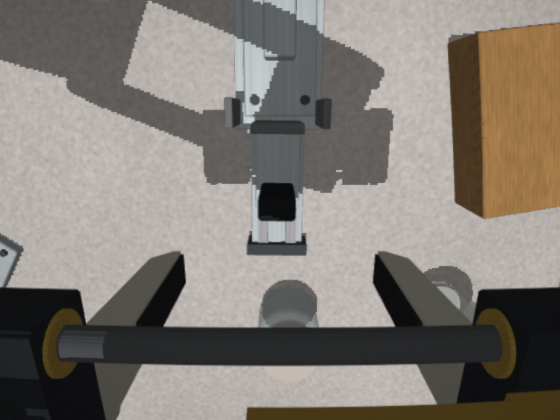

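```bash
python3 -m creep '[[0,0,0.03,0,0],[0,0,0.03,0,0],[0,0,0.03,0,0],[0,0,0.03,0,0],[0,0,0.02,0,0],[0,0,0,0,0],[0,0,0,0,0],[0,0,0,0,0],[0,0,0,0,0]]'; python3 -m creep '[[0,0,0,0,80],[0,0,0,0,160],[0,0,0,0,240],[0,0,0,0,240],[0,0,0,0,240],[0,0,0,0,240],[0,0,0,0,240],[0,0,0,0,240],[0,0,0,0,240],[0,0,0,0,240]]' 40
```

```text
t: 27.77
tool_pos: [0.6218, -0.2001, 0.08]
orientation: [2.231, 2.207, 0.003]
force: [-0.1, -0.2, -0.0]
opening: 0.093
t: 28.6
tool_pos: [0.619, -0.1995, 0.0769]
orientation: [-2.232, -2.208, 0.003]
force: [-20.8, 0.3, 14.4]
opening: 0.0311
```

```bash
python3 -m creep '[[0,-0.001,0,0,240],[0,-0.001,0,0,240],[0,0,0,0,240],[0,0,0,0,240]]'
```

```text
t: 28.93
tool_pos: [0.6183, -0.1996, 0.077]
orientation: [2.233, 2.209, 0.0]
force: [3.9, -1.3, -2.3]
opening: 0.0297
```

```bash
python3 -m creep '[[0.004,0,0,0,240],[0.008,0,0,0,240],[0.012,0,0,0,240],[0.012,0,0,0,240],[0.012,0,0,0,240],[0.012,0,0,0,240],[0.012,0,0,0,240],[0.012,0,0,0,240],[0.012,0,0,0,240],[0.008,0,0,0,240],[0.004,0,0,0,240],[0,0,0,0,240]]'; python3 look.py wrist m1 ; python3 look.py side m2; python3 look.py scene m3
```

```text
t: 29.93
tool_pos: [0.6205, -0.0901, 0.0769]
orientation: [2.231, 2.209, 0.003]
force: [10.8, 0.3, -7.7]
opening: 0.0296
t 29.9333 tcp [ 0.6205 -0.0901  0.0769] toolx deg 89.43 tilt [ 2.5e-03  5.0e-04 -1.0e+00] F [10.8  0.3 -7.7] open 0.0296
t 29.9833 tcp [ 0.6205 -0.0906  0.077 ] toolx deg 89.42 tilt [ 2.5e-03  3.0e-04 -1.0e+00] F [11.9 -0.1 -7.8] open 0.03
t 30.0333 tcp [ 0.6205 -0.0908  0.077 ] toolx deg 89.4 tilt [ 2.6e-03  2.0e-04 -1.0e+00] F [10.5  0.  -8.1] open 0.0299
```

View pics/m1.png

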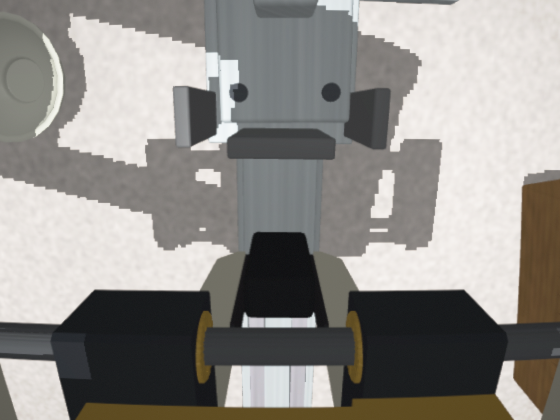

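View pics/m3.png

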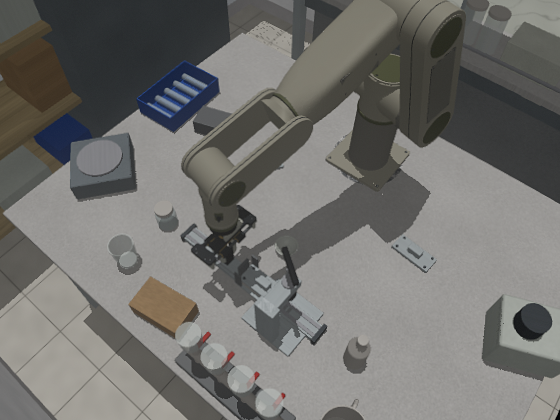

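View pics/m2.png

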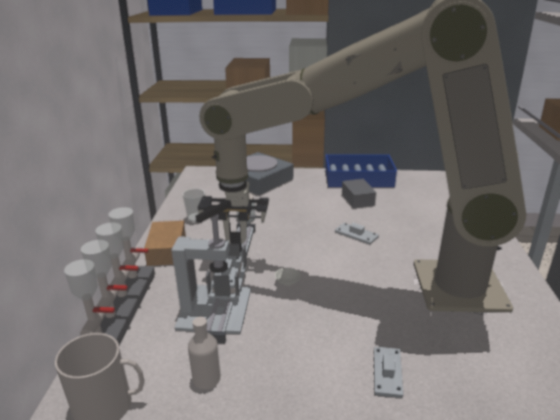

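```bash
python3 -m creep '[[0.006,0.001,0,0,240],[0.01,0.0005,0,0,240],[0.01,0,0,0,240],[0.01,0,0,0,240],[0.01,0.0005,0,0,240],[0.006,0,0,0,240],[0,0,0,0,240],[0,0,0,0,240]]'; python3 look.py wrist m4; python3 -m creep '[[0.005,0.0005,0,0,240],[0.005,0,0,0,240],[0,0,0,0,240]]'
```

```text
t: 30.75
tool_pos: [0.6217, -0.0386, 0.077]
orientation: [-2.232, -2.21, 0.0]
force: [2.4, 1.0, -4.5]
opening: 0.0298
t 30.75 tcp [ 0.6217 -0.0386  0.077 ] toolx deg 89.44 tilt [-4.e-04  3.e-04 -1.e+00] F [ 2.4  1.  -4.5] open 0.0298
t: 31.05
tool_pos: [0.6219, -0.0288, 0.077]
orientation: [-2.233, -2.208, 0.001]
force: [-1.7, 0.8, -2.1]
opening: 0.0296
```

View pics/m4.png

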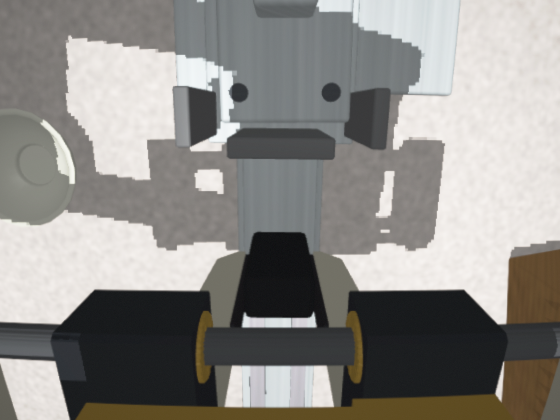

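```bash
for i in 1; do python3 -m creep '[[0.004,0,0,0,240],[0.004,0,0,0,240],[0,0,0,0,240]]'; python3 -m creep '[[0.002,0,0,0,240],[0.002,0,0,0,240],[0,0,0,0,240]]';python3 -m creep '[[0.002,0,0,0,240],[0,0,0,0,240]]';python3 -m creep '[[0.002,0,0,0,240],[0,0,0,0,240]]';python3 -m creep '[[0.002,0,0,0,240],[0,0,0,0,240]]'; done | grep -E "pos|force"
```

```text
tool_pos: [0.6221, -0.0207, 0.0769]
force: [-4.1, 0.1, -1.5]
tool_pos: [0.6222, -0.0171, 0.0769]
force: [-5.4, 0.9, -1.7]
tool_pos: [0.6222, -0.0163, 0.0769]
force: [-6.2, -4.1, -1.9]
tool_pos: [0.6222, -0.0143, 0.077]
force: [-5.0, -1.9, -1.1]
tool_pos: [0.6222, -0.0118, 0.0769]
force: [-5.0, 0.4, -1.6]
```

```bash
for i in 1; do python3 -m creep '[[0,0,0,0,240],[0,0,0,0,240]]'; python3 -m creep '[[0.001,0,0,0,240],[0,0,0,0,240]]';python3 -m creep '[[0.001,0,0,0,240],[0,0,0,0,240]]';python3 -m creep '[[0.001,0,0,0,240],[0,0,0,0,240]]'; done | grep -E "pos|force"
```

```text
tool_pos: [0.6223, -0.0115, 0.0769]
force: [-4.8, -0.1, 0.1]
tool_pos: [0.6223, -0.0108, 0.077]
force: [-5.0, -0.8, -0.8]
tool_pos: [0.6223, -0.0097, 0.077]
force: [-4.4, -0.1, -1.4]
tool_pos: [0.6223, -0.0085, 0.077]
force: [-4.7, 0.1, -1.4]
```

```bash
for i in 1; do python3 -m creep '[[0.001,0.0,0,0,240],[0,0,0,0,240]]'; python3 -m creep '[[0.001,0,0,0,240],[0,0,0,0,240]]';python3 -m creep '[[0.001,0,0,0,240],[0,0,0,0,240]]';python3 -m creep '[[0.001,0,0,0,240],[0,0,0,0,240]]'; done | grep -E "pos|force"; python3 look.py wrist n1 ; python3 look.py side n2 pad_face:.12:t handle:.28:t; python3 look.py scene n3 handle:.28:t tray:.036:t pad_face:.12:t;python3 -c "
import cv2
cv2.imwrite('pics/n2c.png',cv2.resize(cv2.imread('pics/n2.png')[180:340,150:330],None,fx=3.6,fy=3.6,interpolation=cv2.INTER_CUBIC))
cv2.imwrite('pics/n3c.png',cv2.resize(cv2.imread('pics/n3.png')[220:360,190:350],None,fx=4,fy=4,interpolation=cv2.INTER_CUBIC))"
```

```text
tool_pos: [0.6224, -0.0073, 0.077]
force: [-4.2, 0.0, -0.7]
tool_pos: [0.6224, -0.0063, 0.0769]
force: [-5.4, 1.3, -1.0]
tool_pos: [0.6224, -0.0052, 0.0769]
force: [-5.2, 1.7, -1.6]
tool_pos: [0.6224, -0.0042, 0.077]
force: [-5.4, 1.2, -1.6]
t 33.3833 tcp [ 0.6224 -0.0042  0.077 ] toolx deg 89.38 tilt [-7.e-04  4.e-04 -1.e+00] F [-5.4  1.2 -1.6] open 0.0297
t 33.4333 tcp [ 0.6224 -0.0042  0.0769] toolx deg 89.38 tilt [-8.e-04  4.e-04 -1.e+00] F [-4.7  2.  -0.4] open 0.0301
pad_face 0.5 [215.8 266.7] [0.6367 0.1127 0.12  ]
handle 0.68 [212.9 212.1] [0.6278 0.1297 0.28  ]
t 33.5833 tcp [ 0.6224 -0.0042  0.0769] toolx deg 89.38 tilt [-7.e-04  5.e-04 -1.e+00] F [-5.1  1.3 -0.8] open 0.0302
handle 0.75 [290.2 266.9] [0.6237 0.1323 0.28  ]
handle 0.37 [249.8 271.7] [0.6929 0.0669 0.28  ]
tray 0.77 [289.7 303.4] [0.6115 0.1313 0.036 ]
pad_face 0.48 [286.8 295.1] [0.6272 0.1305 0.12  ]
```

View pics/n2c.png

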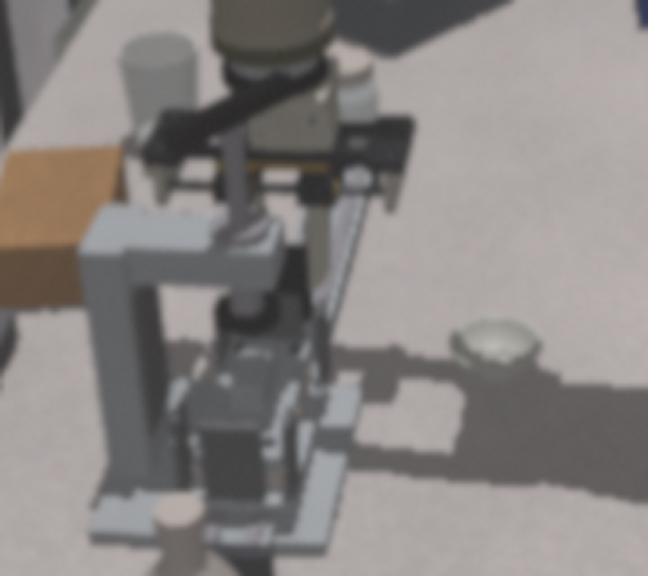

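View pics/n3c.png

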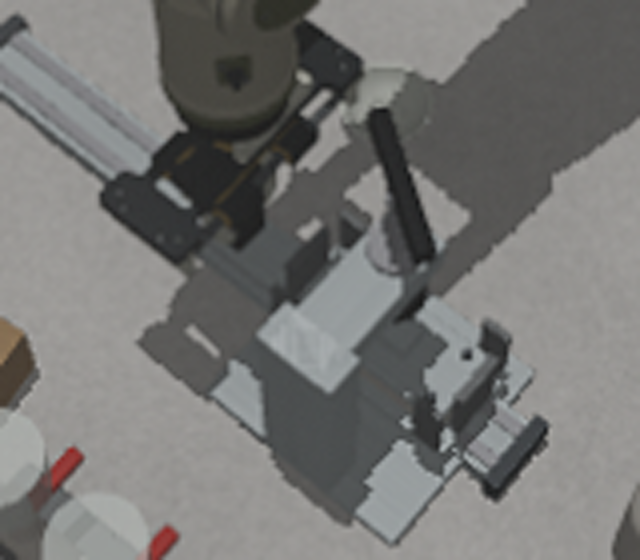

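Fy has turned positive, so the carrier is being drawn into the well. I'll keep going in 1 mm steps.

```bash
for i in 1; do python3 -m creep '[[0.001,0.0,0,0,240],[0,0,0,0,240]]'; python3 -m creep '[[0.001,0,0,0,240],[0,0,0,0,240]]';python3 -m creep '[[0.001,0,0,0,240],[0,0,0,0,240]]';python3 -m creep '[[0.001,0,0,0,240],[0,0,0,0,240]]'; done | grep -E "pos|force"
```

```text
tool_pos: [0.6224, -0.0034, 0.0769]
force: [-5.1, 1.1, -1.1]
tool_pos: [0.6225, -0.0025, 0.0769]
force: [-5.4, -0.5, -1.3]
tool_pos: [0.6224, -0.0021, 0.0769]
force: [-5.3, -3.5, -1.8]
tool_pos: [0.6225, -0.0019, 0.0769]
force: [-5.5, -6.5, -1.7]
```

Resistance now rises sharply at y≈-0.002. I'll probe backwards to tell the detent well from the hard stop.

```bash
for i in 1; do python3 -m creep '[[-0.002,0.0,0,0,240],[0,0,0,0,240],[0,0,0,0,240]]'; for k in 1 2 3 4 5; do python3 -m creep '[[-0.001,0,0,0,240],[0,0,0,0,240],[0,0,0,0,240]]';done; done | grep -E "pos|force"
```

```text
tool_pos: [0.6225, -0.0028, 0.0769]
force: [-5.0, -1.0, -0.6]
tool_pos: [0.6224, -0.0035, 0.0769]
force: [-4.6, -0.1, -1.4]
tool_pos: [0.6224, -0.0043, 0.0769]
force: [-4.7, 0.7, -1.8]
tool_pos: [0.6224, -0.0046, 0.0769]
force: [-5.1, 3.6, -1.4]
tool_pos: [0.6224, -0.005, 0.0769]
force: [-4.6, 6.0, -1.2]
tool_pos: [0.6224, -0.0058, 0.0769]
force: [-5.5, 6.5, -0.9]
```

Pulling back meets about +6.5 N near y≈-0.005 and pushing on meets -6.5 N near -0.002. That is a two-sided well centred at about -0.0035, so it is the detent. I'll re-centre and release.

```bash
python3 -m creep '[[0.002,0,0,0,240],[0.002,0,0,0,240],[0,0,0,0,240],[0,0,0,0,240],[0,0,0,0,240]]'; python3 -m creep '[[0,0,0,0,160],[0,0,0,0,60],[0,0,0,0,0],[0,0,0,0,0],[0,0,0,0,0],[0,0,0,0,0]]';  python3 look.py wrist o1
```

```text
t: 36.37
tool_pos: [0.6224, -0.0032, 0.0769]
orientation: [-2.233, -2.209, 0.0]
force: [-5.0, 0.5, -1.4]
opening: 0.03
t: 36.87
tool_pos: [0.6231, -0.0036, 0.0774]
orientation: [2.233, 2.209, 0.001]
force: [0.7, -0.2, 0.1]
opening: 0.0634
t 36.8667 tcp [ 0.6231 -0.0036  0.0774] toolx deg 89.37 tilt [ 8.e-04 -1.e-04 -1.e+00] F [ 0.7 -0.2  0.1] open 0.0634
```

```bash
python3 -m creep '[[0,0,0,0,0],[0,0,0,0,0],[0,0,0,0,0],[0,0,-0.01,0,0],[-0.005,0,-0.02,0,0],[-0.02,0,-0.02,0,0],[-0.02,0,-0.02,0,0],[-0.02,0,-0.02,0,0],[-0.02,0,-0.03,0,0],[-0.02,0,-0.03,0,0],[-0.01,0,-0.03,0,0],[0,0,-0.03,0,0]]'; python3 -m creep '[[0,0,-0.03,0,0],[0,0,-0.03,0,0],[0,0,0,0,0],[0,0,0,0,0]]'; python3 look.py wrist o2 handle:.28:t cover:.064:s handle:.28:s; python3 look.py side o3 handle:.28:t pad_face:.13:t tray:.036:t; python3 look.py scene o4  handle:.28:t tray:.036:t pad_face:.13:t;python3 -c "
from h import *
print(read_state()['q'].round(3))
cv2.imwrite('pics/o4c.png',cv2.resize(cv2.imread('pics/o4.png')[220:360,190:350],None,fx=4,fy=4,interpolation=cv2.INTER_CUBIC))"
```

```text
t: 37.92
tool_pos: [0.621, -0.121, 0.2895]
orientation: [2.236, 2.206, -0.001]
force: [0.3, -0.6, 0.3]
opening: 0.0929
t: 38.25
tool_pos: [0.6225, -0.1188, 0.3511]
orientation: [2.23, 2.205, 0.005]
force: [-0.2, -0.1, -0.8]
opening: 0.0927
t 38.25 tcp [ 0.6225 -0.1188  0.3511] toolx deg 89.37 tilt [ 0.0059 -0.0016 -1.    ] F [-0.2 -0.1 -0.8] open 0.0927
cover 0.58 [ 40. 256.] 3053 [ 3.041000e-01 -2.318000e-01  1.183000e-01  5.800000e-02  1.459643e+02]
cover 0.43 [295.   2.] 123 [6.403000e-01 6.780000e-02 3.070000e-02 6.200000e-03 1.796468e+02]
t 38.45 tcp [ 0.6209 -0.1183  0.3454] toolx deg 89.38 tilt [-2.8e-03  8.0e-04 -1.0e+00] F [-0.9  0.1  0.6] open 0.093
handle 0.83 [213. 212.] [0.6277 0.1292 0.28  ]
pad_face 0.72 [218.1 270.6] [0.6248 0.1426 0.13  ]
pad_face 0.72 [287.3 278.8] [0.4596 0.1666 0.13  ]
tray 0.89 [222.4 297.9] [0.624  0.1267 0.036 ]
t 38.65 tcp [ 0.6211 -0.1184  0.346 ] toolx deg 89.37 tilt [-1.8e-03  5.0e-04 -1.0e+00] F [-0.6  0.1 -0.7] open 0.0929
handle 0.65 [288.3 266.9] [0.6265 0.1289 0.28  ]
tray 0.19 [350.4 360.4] [0.6382 0.3541 0.036 ]
pad_face 0.53 [286.2 295.7] [0.6331 0.1328 0.13  ]
pad_face 0.42 [249.5 271.7] [0.6404 0.0138 0.13  ]
[-0.269  0.204  1.195 -0.     1.743 -0.258]
```

View pics/o2.png

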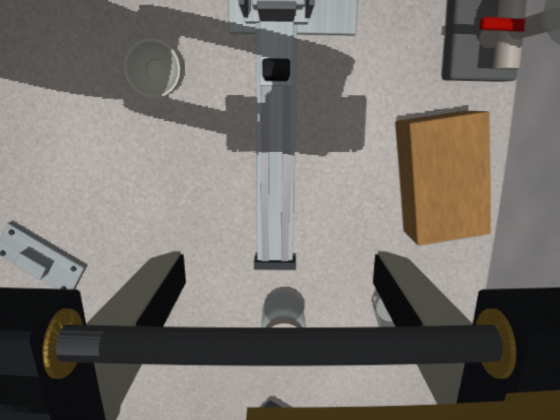

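View pics/o4c.png

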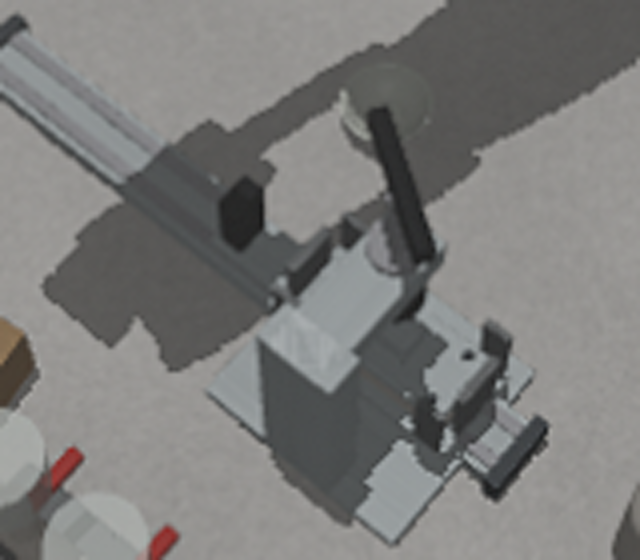

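```bash
python3 -m creep '[[0.02,0,-0.015,0,0],[0.025,0,-0.015,0,0],[0.025,0,-0.015,0,0],[0.025,0,-0.01,0,0],[0.025,0,0,0,0],[0.025,0,0,0,0],[0.025,0,0,0,0],[0.025,0.003,0,0,0],[0.025,0.003,0,0,0],[0.025,0,0,0,0],[0,0,0,0,0],[0,0,0,0,0]]'; python3 -m creep '[[0,0,0,0,0],[0,0,0,0,0],[0,0,0,0,0]]';python3 look.py wrist p1 handle:.28:t handle:.289:s cover:.064:s; python3 look.py side p2 handle:.28:t; python3 look.py scene p3 handle:.289:s; python3 - <<'E'
from h import *
p=camera_params("scene"); w=plane(p,[(285,247.5),(297.5,282.5)],.289); d=w[1]-w[0]; print(w,np.degrees(np.arctan2(d[1],d[0])))
E
```

```text
t: 39.85
tool_pos: [0.63, 0.1276, 0.4019]
orientation: [-2.231, -2.212, 0.001]
force: [0.3, -0.2, 0.8]
opening: 0.0929
t: 40.1
tool_pos: [0.6303, 0.1252, 0.4023]
orientation: [2.235, 2.207, 0.0]
force: [-0.5, -0.1, 0.5]
opening: 0.0929
t 40.1 tcp [0.6303 0.1252 0.4023] toolx deg 89.29 tilt [ 2.e-04 -2.e-04 -1.e+00] F [-0.5 -0.1  0.5] open 0.0929
handle 0.65 [273.7 202.9] [0.6272 0.129  0.28  ]
handle 0.93 [275. 198.] 2562 [6.24400e-01 1.32300e-01 9.98000e-02 1.91000e-02 5.57543e+01]
handle 0.46 [275. 133.] 1911 [6.290000e-01 1.840000e-01 3.150000e-02 3.040000e-02 1.792837e+02]
handle 0.32 [283. 402.] 261 [ 6.314000e-01 -5.440000e-02  2.650000e-02  1.280000e-02  1.792196e+02]
cover 0.76 [274. 132.] 1905 [6.266000e-01 1.696000e-01 5.820000e-02 5.620000e-02 1.774289e+02]
cover 0.6 [12. 40.] 2058 [2.88700e-01 2.96600e-01 9.88000e-02 3.90000e-02 8.12116e+01]
t 40.3 tcp [0.6302 0.1257 0.4023] toolx deg 89.31 tilt [ 1.e-04 -0.e+00 -1.e+00] F [-0.6  0.1  0.5] open 0.0935
handle 0.9 [212.9 210.6] [0.6292 0.1226 0.28  ]
t 40.4 tcp [0.6302 0.126  0.4022] toolx deg 89.34 tilt [ 1.e-04  0.e+00 -1.e+00] F [-0.3 -0.2  0. ] open 0.093
handle 0.73 [290. 270.] 257 [6.30200e-01 1.35600e-01 9.15000e-02 2.15000e-02 5.03355e+01]
[[0.59461852 0.09359507 0.289     ]
 [0.64840087 0.1722799  0.289     ]] 55.64676398195919
```

View pics/p1.png

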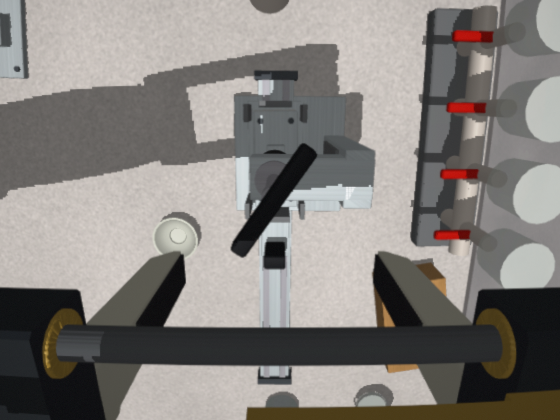

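The T-bar is at (274,200) in the wrist view, centre about (0.627,0.130), direction 55.7°. I'll pre-wind the wrist so that one grasp gives a long clockwise turn.

```bash
python3 -m creep '[[0.004,-0.003,0,-0.035,0],[0,0,0,-0.12,0],[0,0,0,-0.12,0],[0,0,0,-0.12,0],[0,0,0,-0.12,0],[0,0,0,-0.12,0],[0,0,0,-0.12,0],[0,0,0,-0.12,0],[0,0,0,-0.12,0],[0,0,0,-0.12,0],[0,0,0,-0.12,0],[0,0,0,0,0]]'; python3 -m creep '[[0,0,0,-0.12,0],[0,0,0,-0.12,0],[0,0,0,-0.12,0],[0,0,0,-0.12,0],[0,0,0,-0.12,0],[0,0,0,-0.12,0],[0,0,0,-0.12,0],[0,0,0,-0.12,0],[0,0,0,-0.12,0],[0,0,0,-0.12,0],[0,0,0,-0.12,0],[0,0,0,0,0]]'; python3 -m creep '[[0,0,0,0,0],[0,0,0,0,0],[0,0,0,0,0]]';python3 look.py wrist p4 handle:.28:t handle:.289:s; python3 -c "
from plant import *
print(read_state()['q'].round(3))"
```

```text
t: 41.5
tool_pos: [0.6272, 0.1304, 0.4021]
orientation: [0.533, 3.096, -0.0]
force: [0.4, 0.4, 0.6]
opening: 0.093
t: 42.5
tool_pos: [0.6272, 0.1305, 0.4021]
orientation: [1.472, -2.776, -0.0]
force: [0.7, -0.0, 0.1]
opening: 0.0924
t: 42.75
tool_pos: [0.6272, 0.1304, 0.4021]
orientation: [1.463, -2.78, 0.0]
force: [0.9, 0.2, -0.0]
opening: 0.0929
t 42.75 tcp [0.6272 0.1304 0.4021] toolx deg -124.47 tilt [ 0. -0. -1.] F [ 0.9  0.2 -0. ] open 0.0929
handle 0.9 [281.  209.3] [0.6273 0.1325 0.28  ]
handle 0.95 [284. 207.] 2412 [6.26000e-01 1.31100e-01 1.00600e-01 1.59000e-02 5.55684e+01]
[ 0.125  0.245  1.048  0.     1.848 -2.417]
```

View pics/p4.png

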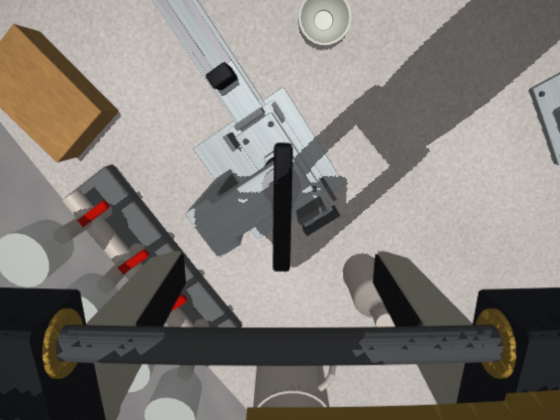

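```bash
python3 -m creep '[[0,0.0015,0.02,0,0],[0,0,0.02,0,0],[0,0,0.02,0,0],[0,0,0.02,0,0],[0,0,0.02,0,0],[0,0,0.015,0,0],[0,0,0.009,0,0],[0,0,0,0,0],[0,0,0,0,0],[0,0,0,0,0]]'; python3 look.py wrist q1; python3 look.py side q2; python3 -c "
import cv2
cv2.imwrite('pics/q2c.png',cv2.resize(cv2.imread('pics/q2.png')[140:300,140:320],None,fx=3.6,fy=3.6,interpolation=cv2.INTER_CUBIC))"
```

```text
t: 43.73
tool_pos: [0.6266, 0.1314, 0.2797]
orientation: [-1.468, 2.775, -0.001]
force: [0.1, -0.1, 0.4]
opening: 0.0932
t 43.7333 tcp [0.6266 0.1314 0.2797] toolx deg -124.25 tilt [ 2.e-03  3.e-04 -1.e+00] F [ 0.1 -0.1  0.4] open 0.0932
t 43.7833 tcp [0.6267 0.1314 0.28  ] toolx deg -124.25 tilt [ 2.6e-03  3.0e-04 -1.0e+00] F [-0.9 -0.2  1. ] open 0.0932
```

View pics/q1.png

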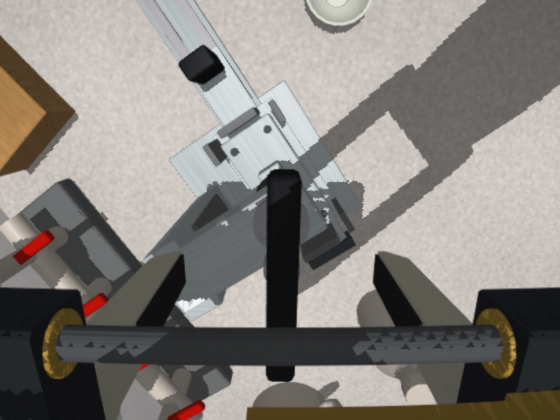

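View pics/q2c.png

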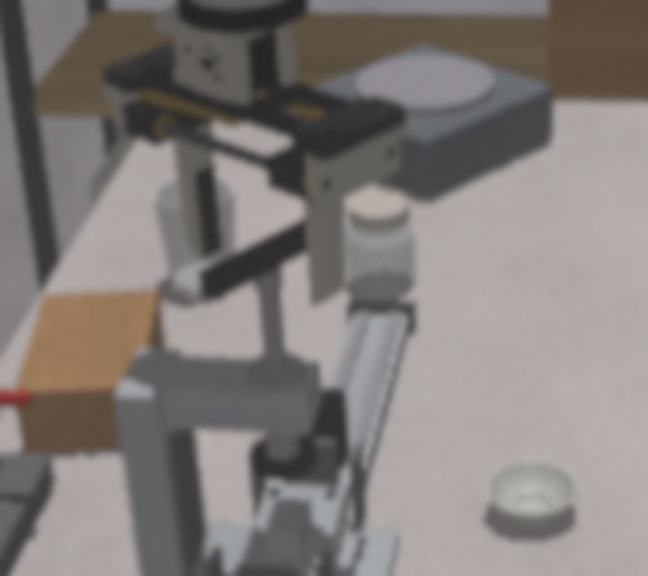

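```bash
python3 -m creep '[[0,0,0,0,120],[0,0,0,0,200],[0,0,0,0,250],[0,0,0,0,250],[0,0,0,0,250],[0,0,0,0,250],[0,0,0,0,250],[0,0,0,0,250],[0,0,0,0,250],[0,0,0,0,250],[0,0,0,0,250],[0,0,0,0,250]]' 60; python3 -m creep '[[0,0,0,0,250],[0,0,0,0,250],[0,0,0,0,250]]'
```

```text
t: 44.83
tool_pos: [0.626, 0.1313, 0.2781]
orientation: [1.469, -2.777, -0.0]
force: [-0.1, 0.3, -0.2]
opening: 0.0176
t: 45.08
tool_pos: [0.6254, 0.1317, 0.2781]
orientation: [1.469, -2.776, -0.002]
force: [-4.8, 2.3, 1.7]
opening: 0.0134
```

```bash
cat > st.py <<'E'
from h import *
s=read_state();T=R.from_rotvec(s['orientation']).as_matrix()
print('t',round(s['t'],2),'tcp',s['tool_pos'].round(4),'toolx',round(np.degrees(np.arctan2(T[1,0],T[0,0])),1),'F',s['force'].round(1),'M',s['wrist_torque'].round(3),'q6',s['q'][5].round(3),'op',round(s['opening'],4))
E
python3 st.py;python3 -m creep '[[0,0,0.0004,0.05,250],[0,0,0.0008,0.1,250],[0,0,0.0008,0.1,250],[0,0,0.0008,0.1,250],[0,0,0.0008,0.1,250]]' >/dev/null; python3 st.py; python3 -m creep '[[0,0,0.0008,0.1,250],[0,0,0.0008,0.1,250],[0,0,0.0008,0.1,250],[0,0,0.0008,0.1,250],[0,0,0.0008,0.1,250]]' > /dev/null; python3 st.py
```

```text
t 45.08 tcp [0.6254 0.1317 0.2781] toolx -124.2 F [-4.8  2.3  1.7] M [ 0.543  0.83  -0.135] q6 -2.417 op 0.0134
t 45.5 tcp [0.6255 0.1316 0.2746] toolx -150.3 F [-5.1  1.3  2.3] M [0.385 0.736 0.07 ] q6 -1.963 op 0.0136
t 45.92 tcp [0.6256 0.1314 0.2706] toolx -178.9 F [-3.6  1.6  1.5] M [0.298 0.594 0.099] q6 -1.463 op 0.0135
```

```bash
for i in 1 2 ; do python3 -m creep '[[0,0,0.0008,0.1,250],[0,0,0.0008,0.1,250],[0,0,0.0008,0.1,250],[0,0,0.0008,0.1,250],[0,0,0.0008,0.1,250],[0,0,0.0008,0.1,250],[0,0,0.0008,0.1,250],[0,0,0.0008,0.1,250]]' > /dev/null; python3 st.py; done; python3 look.py side r1; python3 -c "
import cv2
cv2.imwrite('pics/r1c.png',cv2.resize(cv2.imread('pics/r1.png')[140:300,140:320],None,fx=3.6,fy=3.6,interpolation=cv2.INTER_CUBIC))"
```

```text
t 46.58 tcp [0.6255 0.1312 0.2642] toolx 135.2 F [-5.   0.5  3.1] M [0.056 0.698 0.172] q6 -0.663 op 0.0135
t 47.25 tcp [0.6253 0.1311 0.2578] toolx 89.4 F [-5.8 -1.2  3. ] M [-0.026  0.991  0.125] q6 0.137 op 0.0132
t 47.25 tcp [0.6253 0.1311 0.2578] toolx deg 89.39 tilt [-1.5e-03 -5.0e-04 -1.0e+00] F [-5.8 -1.2  3. ] open 0.0132
```

View pics/r1c.png

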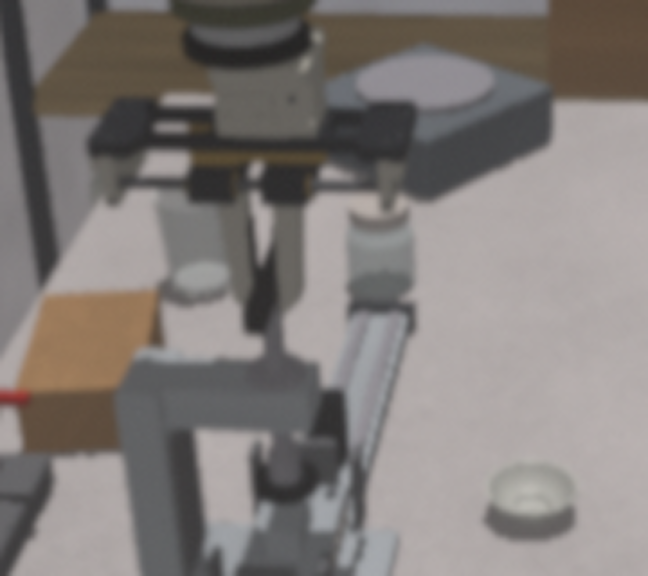

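```bash
for i in 1 2 ; do python3 -m creep '[[0,0,0.0008,0.1,250],[0,0,0.0008,0.1,250],[0,0,0.0008,0.1,250],[0,0,0.0008,0.1,250],[0,0,0.0008,0.1,250],[0,0,0.0008,0.1,250],[0,0,0.0008,0.1,250],[0,0,0.0008,0.1,250]]' > /dev/null; python3 st.py; done; python3 -m creep '[[0,0,0.0008,0.1,250],[0,0,0.0008,0.1,250],[0,0,0.0008,0.1,250],[0,0,0.0008,0.1,250],[0,0,0.0008,0.1,250],[0,0,0.0008,0.1,250]]' > /dev/null; python3 st.py;  python3 look.py side r2; python3 -c "
import cv2
cv2.imwrite('pics/r2c.png',cv2.resize(cv2.imread('pics/r2.png')[140:300,140:320],None,fx=3.6,fy=3.6,interpolation=cv2.INTER_CUBIC))"
```

```text
t 47.97 tcp [0.6251 0.1312 0.2514] toolx 43.6 F [-7.4  0.   3.3] M [0.038 1.258 0.081] q6 0.937 op 0.0136
t 48.63 tcp [0.625  0.1314 0.245 ] toolx -2.3 F [-8.9  0.4  4.1] M [0.267 1.392 0.126] q6 1.737 op 0.0132
t 49.13 tcp [0.625  0.1316 0.2402] toolx -36.6 F [-7.1  1.2  3.3] M [0.292 1.289 0.084] q6 2.337 op 0.0134
t 49.1333 tcp [0.625  0.1316 0.2402] toolx deg -36.64 tilt [-2.e-03  2.e-04 -1.e+00] F [-7.1  1.2  3.3] open 0.0134
```

View pics/r2c.png

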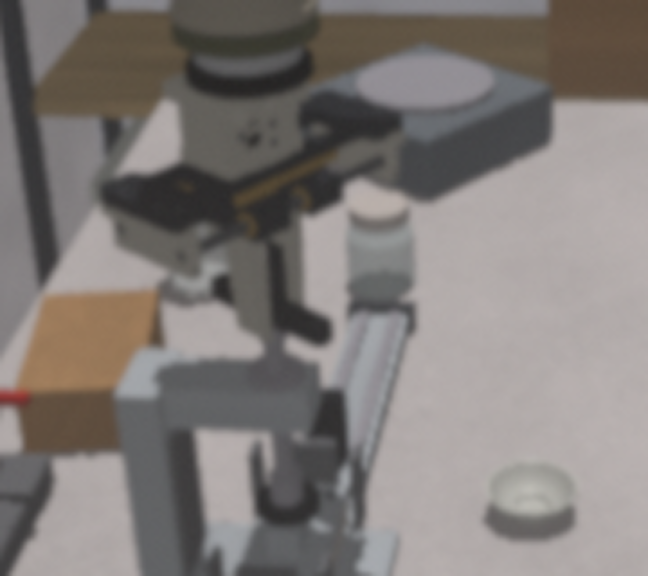

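```bash
python3 -m creep '[[0,0,0,0,150],[0,0,0,0,60],[0,0,0,0,0],[0,0,0,0,0],[0,0,0,0,0],[0,0,0,0,0],[0,0,0,0,0],[0,0,-0.01,0,0],[0,0,-0.015,0,0],[0,0,-0.015,0,0],[0,0,-0.01,0,0],[0,0,0,0,0]]'; python3 st.py; python3 -m creep '[[0,0,0,-0.12,0],[0,0,0,-0.12,0],[0,0,0,-0.12,0],[0,0,0,-0.12,0],[0,0,0,-0.12,0],[0,0,0,-0.12,0],[0,0,0,-0.12,0],[0,0,0,-0.12,0],[0,0,0,-0.12,0],[0,0,0,-0.12,0],[0,0,0,-0.12,0],[0,0,0,-0.12,0]]'>/dev/null; python3 -m creep '[[0,0,0,-0.12,0],[0,0,0,-0.12,0],[0,0,0,-0.12,0],[0,0,0,-0.12,0],[0,0,0,-0.12,0],[0,0,0,-0.12,0],[0,0,0,-0.12,0],[0,0,0,-0.12,0],[0,0,0,-0.12,0],[0,0,0,-0.12,0],[0,0,0,-0.12,0],[0,0,0,-0.12,0]]'>/dev/null; python3 -m creep '[[0,0,0,-0.12,0],[0,0,0,-0.12,0],[0,0,0,-0.022,0],[0,0,0,0,0],[0,0,0,0,0],[0,0,0,0,0]]' >/dev/null; python3 st.py; python3 look.py wrist s1 handle:.25:s cover:.064:s; python3 look.py scene s2; python3 look.py side s3
```

```text
t: 50.18
tool_pos: [0.6273, 0.1314, 0.2941]
orientation: [-2.982, 0.98, -0.008]
force: [0.2, -0.7, 1.1]
opening: 0.0888
t 50.18 tcp [0.6273 0.1314 0.2941] toolx -36.4 F [ 0.2 -0.7  1.1] M [0.131 0.054 0.026] q6 2.332 op 0.0888
t 52.68 tcp [0.6259 0.1313 0.2899] toolx 143.5 F [-1.3 -0.2 -0.6] M [ 0.098 -0.105  0.006] q6 -0.807 op 0.0928
t 52.6833 tcp [0.6259 0.1313 0.2899] toolx deg 143.47 tilt [-3.e-04 -0.e+00 -1.e+00] F [-1.3 -0.2 -0.6] open 0.0928
handle 0.88 [278. 238.] 4314 [6.256000e-01 1.311000e-01 1.029000e-01 1.530000e-02 1.427948e+02]
cover 0.68 [302. 170.] 3743 [6.25700e-01 1.31200e-01 1.30400e-01 5.92000e-02 8.94584e+01]
t 52.8333 tcp [0.626  0.1313 0.2901] toolx deg 143.55 tilt [-0. -0. -1.] F [-0.1  0.2 -0.3] open 0.093
t 52.8833 tcp [0.626  0.1313 0.2901] toolx deg 143.57 tilt [-0. -0. -1.] F [ 1.5 -0.7  0.3] open 0.0929
```

View pics/s1.png

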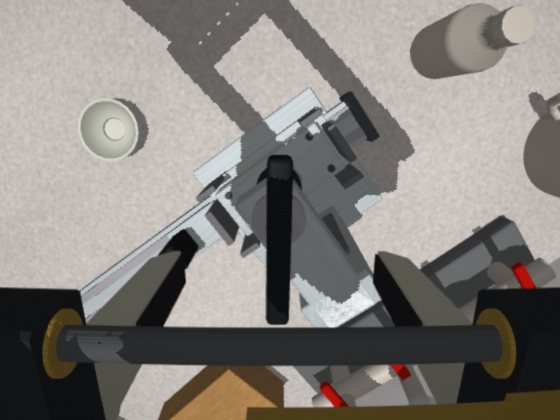

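The cover sits directly under the screw axis: cover (0.6257,0.1312), handle (0.6256,0.1311). I'll regrasp the bar.

```bash
python3 -m creep '[[0,0,0.015,0,0],[0,0,0.015,0,0],[0,0,0.012,0,0],[0,0,0.008,0,0],[0,0,0,0,0],[0,0,0,0,0],[0,0,0,0,120],[0,0,0,0,200],[0,0,0,0,250],[0,0,0,0,250],[0,0,0,0,250],[0,0,0,0,250]]' 60 >/dev/null;python3 st.py; python3 -m creep '[[0,0,0,0,250],[0,0,0,0,250],[0,0,0,0,250],[0,0,0,0,250],[0,0,0,0,250],[0,0,0,0,250],[0,0,0,0,250]]'>/dev/null; python3 st.py; for i in 1 2 3 4 5; do python3 -m creep '[[0,0,0.0004,0.05,250],[0,0,0.0004,0.05,250]]'>/dev/null; python3 st.py; done
```

```text
t 53.93 tcp [0.6261 0.1313 0.2404] toolx 143.6 F [0.2 0.3 0.1] M [ 0.035 -0.111  0.018] q6 -0.809 op 0.0575
t 54.52 tcp [0.6258 0.131  0.2402] toolx 143.6 F [-0.9 -1.1 -0. ] M [ 0.077  0.113 -0.169] q6 -0.809 op 0.0134
t 54.68 tcp [0.6258 0.131  0.2394] toolx 137.8 F [-1.3 -1.   1.5] M [-0.246  0.273  0.167] q6 -0.707 op 0.0138
t 54.85 tcp [0.6257 0.1309 0.2386] toolx 132.0 F [-2.2 -1.8  1.2] M [-0.298  0.305  0.169] q6 -0.607 op 0.0133
t 55.02 tcp [0.6257 0.1308 0.2378] toolx 126.3 F [-2.4 -1.7  1.7] M [-0.29   0.272  0.135] q6 -0.507 op 0.0136
t 55.18 tcp [0.6256 0.1308 0.237 ] toolx 120.6 F [-2.6 -2.2  1.7] M [-0.296  0.414  0.084] q6 -0.407 op 0.0132
t 55.35 tcp [0.6256 0.1308 0.2362] toolx 114.8 F [-2.7 -2.   2. ] M [-0.413  0.488  0.159] q6 -0.307 op 0.0134
```

```bash
for i in 1 2 3 4 5 6 7 8; do python3 -m creep '[[0,0,0.0004,0.05,250],[0,0,0.0004,0.05,250]]'>/dev/null; python3 st.py|grep -o "M.*"; done; python3 look.py side t1 pad:.09:s;python3 -c "
import cv2
cv2.imwrite('pics/t1c.png',cv2.resize(cv2.imread('pics/t1.png')[220:320,170:290],None,fx=5,fy=5,interpolation=cv2.INTER_CUBIC))"
```

```text
M [-0.388  0.524  0.135] q6 -0.207 op 0.0132
M [-0.393  0.63   0.135] q6 -0.107 op 0.0134
M [-0.45   0.702  0.215] q6 -0.007 op 0.0138
M [-0.434  0.774  0.149] q6 0.093 op 0.0135
M [-0.449  0.865  0.164] q6 0.193 op 0.0135
M [-0.449  0.952  0.212] q6 0.293 op 0.0134
M [-0.428  1.007  0.173] q6 0.393 op 0.0137
M [-0.432  1.084  0.139] q6 0.493 op 0.014
t 56.6833 tcp [0.6251 0.1308 0.2299] toolx deg 69.0 tilt [-2.1e-03 -9.0e-04 -1.0e+00] F [-6.3 -2.8  4.3] open 0.014
pad 0.5 [219. 279.] 189 [6.272000e-01 1.242000e-01 5.370000e-02 4.140000e-02 1.092703e+02]
```

View pics/t1c.png

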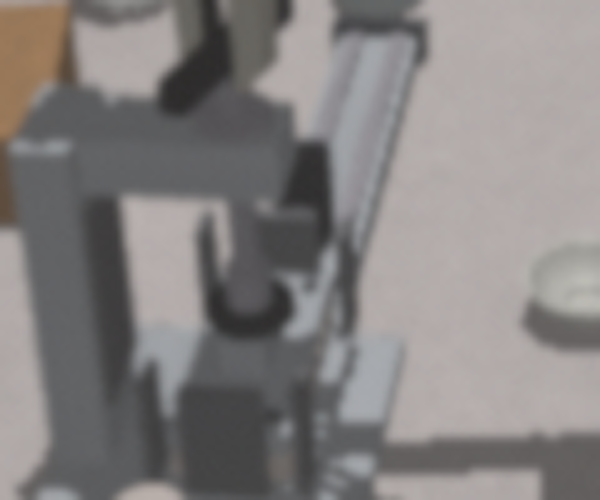

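```bash
python3 -m creep '[[-0.0008,-0.0008,0.0004,0.05,250],[0,0,0.0004,0.05,250]]'>/dev/null; python3 st.py; for i in 1 2 3 4 5 6 7 8 9 10; do python3 -m creep '[[0,0,0.0004,0.05,250]]'>/dev/null; python3 st.py|grep -o "F.*"; done
```

```text
t 56.95 tcp [0.6248 0.1307 0.2291] toolx 63.3 F [-1.1 -0.9  1.9] M [-0.121  0.313  0.244] q6 0.592 op 0.0133
F [-1.5 -0.1  0.8] M [-0.097  0.343  0.165] q6 0.642 op 0.0139
F [-3.2  0.2  1.6] M [-0.116  0.301  0.209] q6 0.692 op 0.0137
F [-1.9 -0.6  1. ] M [-0.06   0.352  0.263] q6 0.742 op 0.0132
F [-2.2 -0.3  0.9] M [-0.042  0.367  0.214] q6 0.792 op 0.0134
F [-2.  -0.3  1.9] M [0.021 0.429 0.184] q6 0.842 op 0.0134
F [-1.8 -0.7  2.1] M [-0.061  0.471  0.172] q6 0.892 op 0.0136
F [-2.2  0.3  3. ] M [0.007 0.529 0.142] q6 0.942 op 0.0131
F [-2.5  0.2  1.4] M [-0.025  0.516  0.196] q6 0.992 op 0.0134
F [-3.  -0.3  1.6] M [0.078 0.513 0.176] q6 1.042 op 0.0131
F [-3.1 -0.2  2. ] M [0.082 0.518 0.252] q6 1.092 op 0.0134
```

```bash
for i in 1 2 3 4 5 6 7 8; do python3 -m creep '[[0,0,0.0004,0.05,250]]'>/dev/null; python3 st.py|grep -o "F.*"; done; python3 look.py side u1;python3 -c "
import cv2
cv2.imwrite('pics/u1c.png',cv2.resize(cv2.imread('pics/u1.png')[220:320,170:290],None,fx=5,fy=5,interpolation=cv2.INTER_CUBIC))"
```

```text
F [-2.8  0.4  2.2] M [0.094 0.533 0.202] q6 1.142 op 0.0137
F [-3.2 -0.2  3.2] M [0.079 0.574 0.21 ] q6 1.192 op 0.0137
F [-2.3  1.9  2.4] M [0.097 0.613 0.151] q6 1.242 op 0.0135
F [-3.4 -0.2  2.2] M [0.093 0.614 0.208] q6 1.292 op 0.0134
F [-2.7  0.6  2.5] M [0.134 0.571 0.243] q6 1.342 op 0.0134
F [-3.3  0.9  2.5] M [0.2   0.614 0.232] q6 1.392 op 0.0136
F [-4.8  1.4  2.7] M [0.174 0.676 0.241] q6 1.442 op 0.0134
F [-4.1  1.1  2.5] M [0.208 0.666 0.256] q6 1.492 op 0.0133
t 58.45 tcp [0.6245 0.1312 0.2219] toolx deg 11.74 tilt [-9.e-04  4.e-04 -1.e+00] F [-4.1  1.1  2.5] open 0.0133
```

View pics/u1c.png

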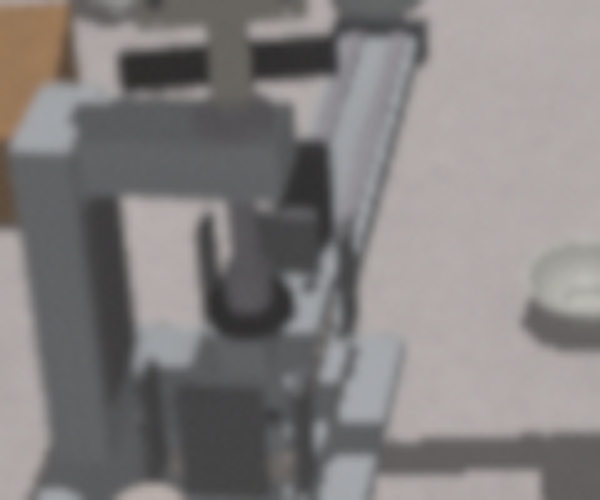

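The pad's pixels are identical in t1 and u1 although the screw turned 1 rad between them, so it was already in contact at q6≈0.49. I'll use subpixel tracking of the pad to date the contact.

```bash
python3 - <<'E'
import cv2,numpy as np
I=lambda n:cv2.imread(f'pics/{n}.png',0).astype(np.float32)
L=[('q2',0),('r1',2.55),('r2',4.75),('s3',4.75),('t1',6.05),('u1',7.05)]
ref=I('u1')
# dark pad rows: column profile averaged over cols of the pad
for n,a in L:
    im=cv2.resize(I(n)[230:300,206:232],None,fx=8,fy=8,interpolation=cv2.INTER_CUBIC)
    T=cv2.resize(ref[272:290,212:228],None,fx=8,fy=8,interpolation=cv2.INTER_CUBIC)
    r=cv2.matchTemplate(im,T,cv2.TM_CCOEFF_NORMED); _,m,_,loc=cv2.minMaxLoc(r)
    print(n,a,round(m,3),loc[0]/8+206,loc[1]/8+230)
E
```

```text
q2 0 0.639 212.25 257.25
r1 2.55 0.836 211.125 264.125
r2 4.75 0.923 211.875 270.5
s3 4.75 0.911 212.375 270.625
t1 6.05 0.975 211.875 272.125
u1 7.05 0.997 212.0 272.0
```

Pad tracking puts contact at about 5.3 rad of turning, and the screw is now 1.77 rad past that, so about 14 N. The torque agrees: 0.245 against a 0.141 baseline gives about 13 N. I'll release here and back off.

```bash
python3 -m creep '[[0,0,0,0,250],[0,0,0,0,250],[0,0,0,0,200],[0,0,0,0,100],[0,0,0,0,0],[0,0,0,0,0],[0,0,0,0,0],[0,0,0,0,0],[0,0,0,0,0],[0,0,0,0,0],[0,0,0,0,0]]'; python3 st.py; python3 -m creep '[[0,0,-0.01,0,0],[0,0,-0.02,0,0],[0,0,-0.03,0,0],[0,0,-0.03,0,0],[0,0,-0.03,0,0],[0,0,-0.03,0,0],[0,0,-0.02,0,0],[0,0,0,0,0],[0,0,0,0,0],[0,0,0,0,0]]'; python3 st.py; python3 look.py wrist v1 cover:.064:s cassette1:.052:s handle:.24:s; python3 look.py side v2; python3 look.py scene v3; python3 -c "
import cv2
cv2.imwrite('pics/v2c.png',cv2.resize(cv2.imread('pics/v2.png')[180:330,150:310],None,fx=4,fy=4,interpolation=cv2.INTER_CUBIC))"
```

```text
t: 59.42
tool_pos: [0.625, 0.1308, 0.2217]
orientation: [3.125, 0.324, -0.0]
force: [-0.4, -0.3, 0.0]
opening: 0.0688
t 59.42 tcp [0.625  0.1308 0.2217] toolx 11.9 F [-0.4 -0.3  0. ] M [ 0.036  0.086 -0.053] q6 1.49 op 0.0688
t: 60.25
tool_pos: [0.6248, 0.1308, 0.3912]
orientation: [3.125, 0.324, -0.001]
force: [-0.0, -0.1, -0.7]
opening: 0.093
t 60.25 tcp [0.6248 0.1308 0.3912] toolx 11.8 F [-0.  -0.1 -0.7] M [0.058 0.141 0.038] q6 1.49 op 0.093
t 60.25 tcp [0.6248 0.1308 0.3912] toolx deg 11.85 tilt [-7.e-04 -1.e-04 -1.e+00] F [-0.  -0.1 -0.7] open 0.093
cover 0.92 [251. 162.] 2276 [6.275000e-01 1.765000e-01 5.860000e-02 4.090000e-02 1.786792e+02]
cover 0.87 [153. 371.] 300 [2.66700e-01 2.63700e-01 3.87000e-02 2.89000e-02 8.45937e+01]
cover 0.7 [425. 401.] 283 [ 3.00500e-01 -1.81800e-01  4.51000e-02  3.16000e-02  9.93884e+01]
handle 0.89 [278. 192.] 1820 [ 0.6282  0.132   0.0982  0.0154 11.8695]
t 60.45 tcp [0.6245 0.1308 0.39  ] toolx deg 11.85 tilt [-2.8e-03 -3.0e-04 -1.0e+00] F [-0.6  0.1 -0.4] open 0.0931
t 60.5 tcp [0.6246 0.1307 0.3903] toolx deg 11.85 tilt [-2.4e-03 -3.0e-04 -1.0e+00] F [0.  0.3 0.4] open 0.0929
```

View pics/v1.png

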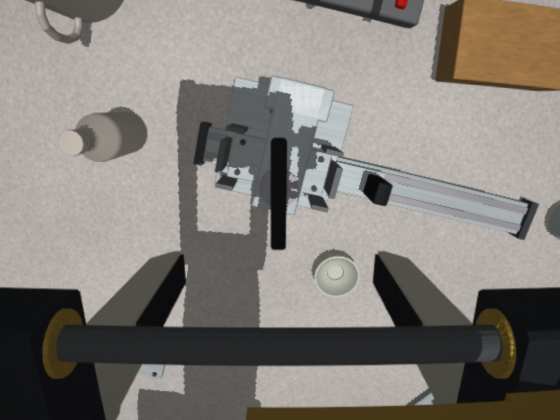

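View pics/v2c.png

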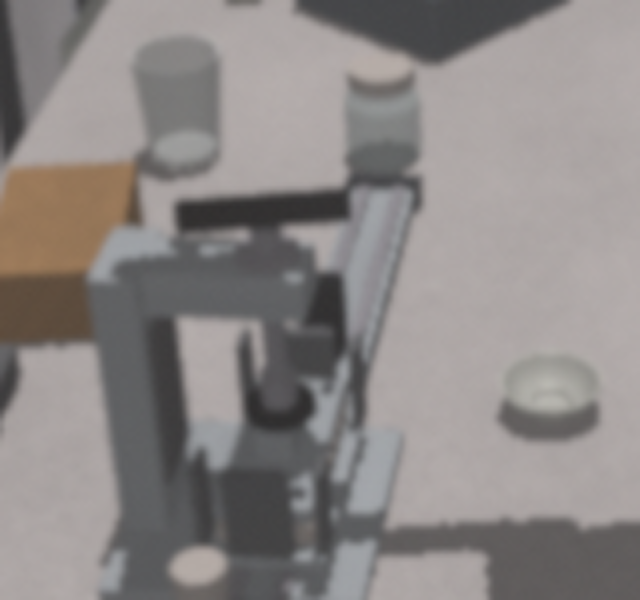

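View pics/v3.png

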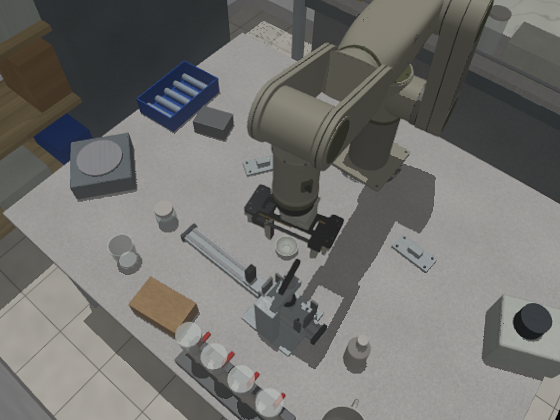

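The handle stayed at 11.9° after release. The cover and stack are under the pad, the bystanders are upright and the arm is clear. I'll hand in.

```bash
python3 -c "
from plant import *
print(close_job()); print(read_state()['t'])"
```

```text
the job is handed in; nothing more can be done
None
the job is handed in; nothing more can be done
```

I put the one cassette present flat in the tray, laid the farthest-from-base cover on it bar up, pushed the carrier into the detent and screwed the pad down in two grasps. I then handed the job in at about 60.5 s of the 208 s allowed; no verdict was reported.

**Cassettes:** no second or third cassette showed in any of the three cameras, so I took it that only one was present.

**Cover:** it was knocked about 3 cm aside while I was descending to it, so I measured it again before gripping. After placing, its long side read 89.4°, in line with the rail.

**Carrier:** the force rose to about 6.5 N both pushing on and pulling back, so it is in the detent well and not against the hard stop. The cover then measured within about 1 mm of the handle's axis.

**Clamping:** two estimates agree, and the handle stayed at 11.9° after release:
- Pad tracking in the side camera gives about 14 N, with the screw about 1.8 rad past contact.
- The torque rise gives about 13 N, but that reading is noisy (roughly ±2 N or more).

**Checks that disagreed or were not possible:**
- Some network reports gave spurious "tray" and "pad_face" positions, which I set aside.
- The last wrist view showed only part of the cover, because the press hid the rest. The final check of the stack therefore rests on the earlier full view and the side picture.
- The last pictures show the dish, bottle and jar upright and the arm well clear.

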